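Load the light reader and hold its sprung shutter rod at the index

TASK

Stand the round amber bottle in the round nest and the square amber bottle in the square nest of the light reader, both fully down and upright, and let go of them. Then pull the reader's spring-return telescoping shutter rod out by its black grip until its pointer lines up with the blade of the index clip, and finish while holding it there: do not let go. Leave the jar, the beaker and the dropper bottle where they are.

Things in the scene. Friction and masses are not known exactly. Their poses are not given: they have to be found in the camera images.
- reader: Light reader, fixed: base plate 180 (x) x 340 (y) x 8 mm; white lamp housing, top 73 mm above the bench, over x -80..-10, y +40..+165 mm. An 18 mm sleeve leaves its -y face, ending at y = +10; the rod slides in it along x = -45, 45 mm above the bench, and pulls out to the reader's -y. Origin: centre of the plate's underside. Yaw within 0.25 rad.
- rod (a joint): How far the shutter rod is pulled out, m: 0 = home (where its spring keeps it), grows as it is pulled towards the reader's -y, hard stop at 0.13. The spring pulls back with 3.6 N at home plus 0.6 N per 10 mm (about 10 N at 0.11); released, the rod runs home.
- grip (a point): Black upright grip plate on the rod's outer end: 30 (x) x 14 (y, pull direction) x 62 mm, from 35 to 97 mm above the bench. This point: its centre on the rod's axis, 45 mm above the bench, axes as the reader's; at home at reader x -45, y -30 mm. The 8 mm rod and a 13 mm middle tube meet it from +y (tops below 52 mm); above 60 mm all its sides are free for fingers.
- pointer_tip (a point): Tip of the steel pointer, a 3 mm thick fin that juts 49 mm to +x from the grip's centre, 47 mm above the bench. It moves with the rod.
- index: Index clip, the length mark: dark foot 20 x 22 x 12 mm on the base plate, with an upright steel blade 16 (x) x 3 (y) mm, its top 50 mm above the bench. Origin: centre of the foot's underside; blade centred on it; axes as the reader's. Fixed, 50 to 115 mm from the pointer's home. At the mark, pointer tip and blade have the same reader y, 10 mm apart in x.
- nest_round: Grey block 66 x 66 x 30 mm fixed on the base plate; round pocket 39 mm in diameter, 18 mm deep, 2 mm chamfer. Origin: centre of its underside, 8 mm above the bench; pocket floor 12 mm above the origin; axes as the reader's. The two nests are 70 mm apart at reader x = +50, y = +60 and +130 mm, either way round.
- nest_square: As the round nest, but with a square pocket 33 x 33 mm, 18 mm deep, sides along the block's sides.
- bottle_round: Closed round amber glass bottle: straight wall 36 mm in diameter up to 62 mm, black cap 25 mm in diameter, 84 mm high in all, about 0.11 kg. Stands loose on the bench. Origin: centre of its underside.
- bottle_square: Closed square amber glass bottle: 30 x 30 mm, straight sides (along its x and y) up to 62 mm, round black cap 25 mm in diameter, 84 mm high in all, about 0.11 kg. Stands loose on the bench at any yaw. Origin: centre of its underside.
- jar: Bystander: wide amber glass jar, 52 mm diameter, 60 mm high, loose. Origin: centre of its underside.
- beaker: Bystander: empty glass beaker, 68 mm diameter at the rim, 85 mm high, loose. Origin: centre of its underside.
- dropper: Bystander: small amber dropper bottle with a rubber bulb, 28 mm diameter, 78 mm high, loose. Origin: centre of its underside.
- scale: Bystander: grey laboratory scale 150 x 130 mm with a glass dish, 45 mm high, fixed. Origin: centre of its underside.

How it is judged:
By the outcome, as a careful person would: the job done as asked, in the order asked, and still so for the second after the job is handed in, while the arm keeps its last pose, push and grip.
It also fails if it takes over 70 s, if anything falls off the work surface, if the arm or the gripper's body presses on something with over 40 N, if the wrist force passes 120 N, or if a joint passes its speed limit or range.

ROBOT

A 6-joint arm with a two-finger parallel gripper is mounted at the origin on the work surface. World frame = base frame: x ahead of the robot, y to its left, z up, the work surface at z = 0. Lengths are in mm, angles in rad, forces in N, time in s.
With the tool pointing down it reaches from about 325 to 850 mm from the base axis. Payload 15.5 kg.
Tool frame: the origin (TCP) lies at the very end of the fingers, on their centre line; the grasp point (between the pads) lies tcp_to_grasp behind it (tcp_to_grasp is the distance from the TCP to the grasp point, in mm); x points along the fingers, z is the direction in which the jaws open and shut, and the axes are right-handed (so a half turn about x gives the same grasp; the last joint's range is limited). The gripper opens to 91 mm and grips with 3 to 60 N. Pads are 32 mm wide; open, the fingers measure 118 mm over their backs; the gripper's body (76 mm by 178 mm) begins 60 mm behind the grasp point.
Start: joints at [1.073, 0.494, 1.345, -0, 1.302, -0.096], TCP at [244.993, 574.982, 213.915] pointing down, gripper open.
Joint ranges: [-2.91, 2.91], [-0.82, 2.16], [0.22, 2.67], [-1.22, 4.37], [0.12, 2.79], [-3.08, 3.08]. Speed limits (rad/s): [1.89, 1.89, 2.57, 3.01, 3.01, 3.01].

INTERFACE

Orientations are given as a unit quaternion [w, x, y, z].
In Python, from bench import * gives the robot as it stands.
- The arm moves only by the shell command python3 -m crank 'ROWS' [FORCE]. ROWS is JSON, a list of rows, each a list of 7 numbers: the finger opening in mm, from 0 to 91.2, then the shift along the tool's x, y, z in units of 30 mm (1.0 is 30 mm), then the turn, a rotation vector about the tool's x, y, z in units of 6 degrees (1.0 is 6 degrees). In form: [[grip, x, y, z, ax, ay, az], ...]. A call has 1 to 8 rows; each row is the pose to reach, as a shift and turn from the pose commanded when the call began, along the tool's axes at that moment; what a row does not reach only later rows make up. A row lasts 1/12 s, in which the tool goes at most 41.7 mm and 7.16 degrees, less where a joint would pass 70% of its speed; a pose out of reach is approached as far as the arm can. A call with a gripper value outside its range is refused whole. The fingers move at their own pace and stop on an object; FORCE is the grip in N (left out, the last holds). Time passes only in rows, so rows that repeat a pose let the fingers close. It gives the time, the measured TCP pose, the force and the opening at its end, in the units of the state.
- observe(): the state, without advancing time (a new reading comes with each control period).
- capture(name): name is "scene" or "top" or "wrist"; returns the picture (384x512x3 uint8, red, green, blue); there is no depth.
- camera_model(name): a dict with "intrinsics" (3x3 intrinsics, pixels), "position" and "rotation" of the camera in the world; the wrist camera has in their place "mount" (4x4, takes a point from camera to tool coordinates, whose origin is the TCP and whose axes are the tool frame's). Camera axes: x right, y down, z forward; pixel columns grow to the right and rows downward; lengths in mm; the calibration is good to about 2 mm. A picture is of the moment at which its call begins: read the wrist's pose just before it. camera_model takes no time and is no camera call.
- close_job(): hands the job in, once; it reports no verdict.
Trained networks look in the newest picture that a camera, given by its name, has taken for a name from the list of things; names that differ only in an ending like _2 or _b are one class to them, and where a whole thing is asked for, a point or a joint stands for the part that bears it (a point fixed in the world has none). Each returns a list of dicts, best first, with "conf" (0 to 1); they miss things now and then, are a little off and sometimes report something else, mostly with a low value. They report only what shows in the picture. A call takes as long as a camera call.
- find_in(query, camera): "extent" ([centre column, centre row, width, height] in pixels, round what is visible of it).
- masks_of(query, camera): "pixels" (384x512 bool, what is visible of it) and "extent" ([centre column, centre row, width, height] in pixels, round what is visible of it).
- pinpoint(query, camera): "at" ([column, row] in pixels: a listed point, or the origin of a listed thing).
The state is a dict: "time_s": time; "joint_positions": joint angles; "joint_velocities": joint speeds; "effort": joint torques, N m; "tcp_pos": TCP position; "tool_rot": TCP orientation; "contact_force": force on the tool from outside, world axes, zero at the start; "torque": the same for the moment, N m; "gripper_width": finger opening in mm.
Only numpy, scipy, OpenCV 4.12 (cv2) and the standard library are available. Lean on these libraries where they do the work, as an engineer would, in place of code of your own. Each camera call takes 0.05 s, during which the arm holds its last target. There are 200 camera calls.

## Working session

There is one attempt and no reset: what is moved stays moved. The work goes in short steps, Python scripts to look and compute and a shell command to move; the robot and the scene stay as the last step left them, time stands still between calls to the robot, and variables do not carry over. Pictures are saved under pics/ and viewed, about 8 in all and at most 12, crops included, and the job is handed in when it is done.

```bash
ls; mkdir -p pics; cat > h.py <<'E'
from bench import *
import numpy as np, cv2
from scipy.spatial.transform import Rotation as R
def cam(name):
    m=camera_model(name); K=np.array(m["intrinsics"])
    if "mount" in m:
        s=observe(); M=np.array(m["mount"]); q=s["tool_rot"]
        T=np.eye(4); T[:3,:3]=R.from_quat([q[1],q[2],q[3],q[0]]).as_matrix(); T[:3,3]=s["tcp_pos"]
        T=T@M; return K,T[:3,3],T[:3,:3]
    return K,np.array(m["position"]),np.array(m["rotation"])
def ray(c,px):
    K,p,r=c; d=r@np.linalg.inv(K)@np.array([px[0],px[1],1.]); return p,d/np.linalg.norm(d)
def proj(c,X):
    K,p,r=c; v=K@(r.T@(np.array(X)-p)); return v[:2]/v[2]
def onz(c,px,z):
    p,d=ray(c,px); return p+d*(z-p[2])/d[2]
def tri(rs):
    A=np.zeros((3,3));b=np.zeros(3)
    for p,d in rs:
        P=np.eye(3)-np.outer(d,d);A+=P;b+=P@p
    X=np.linalg.solve(A,b); return X,[round(float(np.linalg.norm((np.eye(3)-np.outer(d,d))@(X-p))),1) for p,d in rs]
def save(img,n): cv2.imwrite("pics/"+n+".png",cv2.cvtColor(img,cv2.COLOR_RGB2BGR))
E
python3 - <<'E'
from h import *
np.set_printoptions(precision=1,suppress=True)
s=observe();print({k:np.round(v,3) for k,v in s.items()}); 
import bench; print([k for k in dir(bench) if not k.startswith('_')])
try: print(tcp_to_grasp)
except Exception as e: print(e)
cs={}
for n in ["scene","top"]:
    cs[n]=cam(n); print(n,cs[n][1]); im=capture(n); save(im,n+"0")
    print(cs[n][2], cs[n][0][0,0])
for q in ["reader","grip","pointer_tip","index","nest_round","nest_square","bottle_round","bottle_square","jar","beaker","dropper","scale"]:
    rs=[]
    for n in cs:
        d=pinpoint(q,n); 
        print(q,n,[(np.round(x["at"],1),round(x["conf"],2)) for x in d[:2]])
        if d: rs.append(ray(cs[n],d[0]["at"]))
    if len(rs)==2: print("   ",*tri(rs))
E
cd pics; python3 -c "
import cv2
print(cv2.imread('top0.png').shape)"
```

```text
pics
{'time_s': np.float64(0.0), 'joint_positions': array([ 1.1,  0.5,  1.3, -0. ,  1.3, -0.1]), 'joint_velocities': array([-0., -0., -0.,  0.,  0.,  0.]), 'effort': array([ -0. , -87.9, -38.2,   0.1,   0.1,  -0. ]), 'tcp_pos': array([244.8, 574.6, 213.3]), 'tool_rot': array([ 0.6, -0.4,  0.6,  0.4]), 'contact_force': array([ 0.6, -0.2, -1.3]), 'torque': array([0., 0., 0.]), 'gripper_width': np.float64(91.173)}
['MotionError', 'camera_model', 'capture', 'close_job', 'find_in', 'masks_of', 'observe', 'pinpoint', 'tcp_to_grasp']
18.8
scene [1292.4 -161.1  718.8]
[-0.3  0.7  0.5 -0.2] 349.3202372789917
top [ 304.1   78.9 1749. ]
[-0.1  0.7 -0.7  0.1] 493.07811040204786
reader scene [(array([261.4, 199.2]), 0.95)]
(384, 512, 3)Traceback (most recent call last):
  File "<stdin>", line 16, in <module>
  File "h.py", line 12, in ray
    K,p,r=c; d=r@np.linalg.inv(K)@np.array([px[0],px[1],1.]); return p,d/np.linalg.norm(d)
               ~^~~~~~~~~~~~~~~~~
ValueError: matmul: Input operand 1 has a mismatch in its core dimension 0, with gufunc signature (n?,k),(k,m?)->(n?,m?) (size 3 is different from 4)
```

```bash
sed -i 's|return K,np.array(m\["position"\]),np.array(m\["rotation"\])|q=m["rotation"]; return K,np.array(m["position"]),R.from_quat([q[1],q[2],q[3],q[0]]).as_matrix()|' h.py
python3 - <<'E'
from h import *
np.set_printoptions(precision=1,suppress=True)
cs={n:cam(n) for n in ["scene","top"]}
for q in ["reader","grip","pointer_tip","index","nest_round","nest_square","bottle_round","bottle_square","jar","beaker","dropper","scale"]:
    rs=[]
    for n in cs:
        d=pinpoint(q,n); 
        print(q,n,[(np.round(x["at"],1),round(x["conf"],2)) for x in d[:2]], end=' ')
        if d: rs.append(ray(cs[n],d[0]["at"]))
    if len(rs)==2: print("   ",*tri(rs))
    else: print()
s=observe();print(s["time_s"],R.from_quat(np.roll(s["tool_rot"],-1)).as_matrix(), camera_model("wrist"))
im=[cv2.resize(cv2.imread(f'pics/{n}0.png'),(400,300)) for n in cs]
a,b=[cv2.imread(f'pics/{n}0.png') for n in cs]
cv2.imwrite('pics/a.png',cv2.resize(a,(800,600),interpolation=cv2.INTER_CUBIC));cv2.imwrite('pics/b.png',cv2.resize(b,(800,600),interpolation=cv2.INTER_CUBIC))
E
```

```text
reader scene [(array([261.4, 199.2]), 0.95)] reader top [(array([237.8, 196.9]), 0.71)]     [529.6 113.5  -7.8] [11.0, 11.0]
grip scene [(array([255.5, 180.6]), 0.72)] grip top [(array([247. , 207.5]), 0.4), (array([225.3, 179.1]), 0.35)]     [490.7  92.9  41. ] [3.2, 3.2]
pointer_tip scene [(array([256.7, 187.2]), 0.46), (array([ 99. , 282.9]), 0.41)] pointer_tip top [(array([352.8, 256. ]), 0.66), (array([250.5, 192. ]), 0.42)]     [418.7 -85.4  64.8] [203.9, 203.9]
index scene [(array([239.8, 205.7]), 0.53)] index top [(array([269. , 194.2]), 0.52)]     [544.9  20.    4.9] [7.7, 7.7]
nest_round scene [] nest_round top [(array([207.6, 173.3]), 0.59), (array([358.1, 224.4]), 0.17)] 
nest_square scene [(array([285.5, 210. ]), 0.64)] nest_square top [(array([226.8, 180.1]), 0.79), (array([252.1, 196.8]), 0.66)]     [592.6 161.6 -13.6] [4.1, 4.1]
bottle_round scene [(array([134.6, 233.7]), 0.85)] bottle_round top [] 
bottle_square scene [(array([120.6, 209.9]), 0.64)] bottle_square top [(array([246., 208.]), 0.59), (array([358.2, 221.5]), 0.58)]     [ 515.9 -100.5   89. ] [196.2, 196.2
[... 204 characters left out ...]
0.55)]     [ 702.  -365.    11.1] [0.5, 0.5]
dropper scene [(array([197.3, 273.5]), 0.7), (array([262.7, 197.9]), 0.53)] dropper top [(array([349.8, 256.3]), 0.51)]     [ 368.3 -242.8 -425.1] [120.9, 120.9]
scale scene [(array([364.6, 164.8]), 0.67)] scale top [(array([136.1, 202.8]), 0.77), (array([206.8, 172.1]), 0.46)]     [501.6 481.6  14.1] [0.1, 0.1]
1.35 [[ 0.  -0.9  0.4]
 [ 0.   0.4  0.9]
 [-1.  -0.   0. ]] {'intrinsics': array([[323.3,   0. , 255.9],
       [  0. , 323.3, 191.5],
       [  0. ,   0. ,   1. ]]), 'mount': array([[  -0. ,   -0.2,    1. , -171.3],
       [  -0. ,   -1. ,   -0.2,   69.8],
       [   1. ,   -0. ,    0. ,   -1.1],
       [   0. ,    0. ,    0. ,    1. ]])}
```

View pics/a.png

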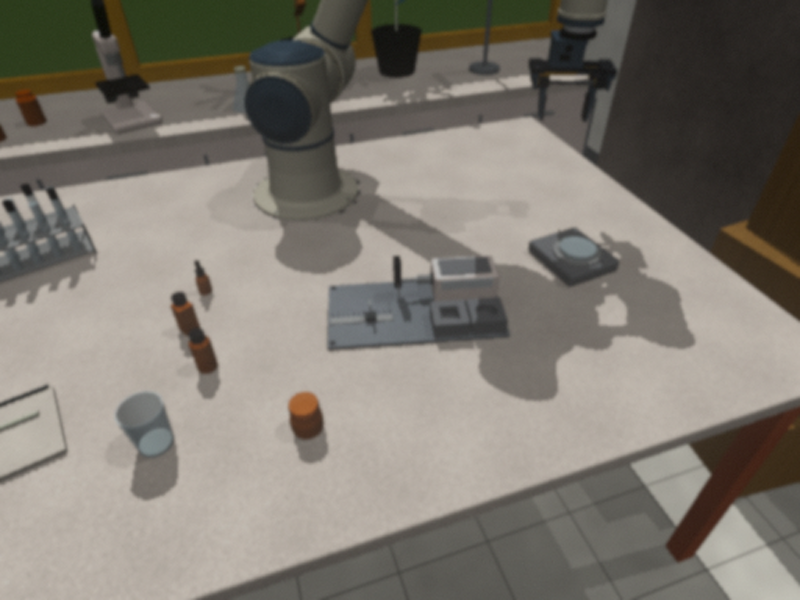

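View pics/b.png

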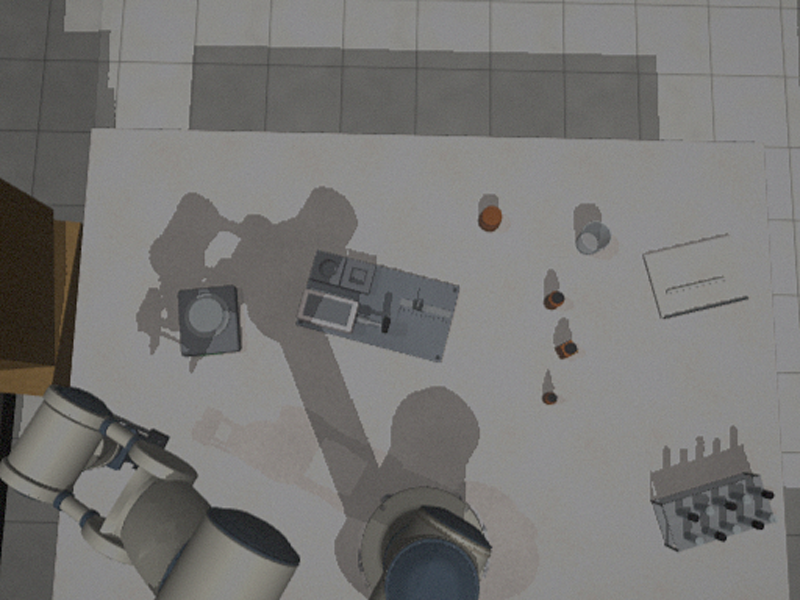

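```bash
python3 - <<'E'
from h import *
np.set_printoptions(precision=1,suppress=True)
ct,cs=cam("top"),cam("scene")
k=.64
for n,t,s,z in [("round cap",(556,299),(196,337),84),("sq cap",(570,347),(180,299),84),("dropper",(549,398),None,0),("beaker",(590,240),None,0),("roundnest",(328,267),(488,310),38),("sqnest",(358,273),(450,312),38),("grip top",(386,313),(398,258),97),("index blade",(418,295),(371,312),50)]:
    t=np.array(t)*k
    print(n,onz(ct,t,z), tri([ray(ct,t),ray(cs,np.array(s)*k)]) if s else '')
s=observe();print(R.from_quat(np.roll(s["tool_rot"],-1)).as_matrix(), s["tcp_pos"])
E
```

```text
round cap [ 547.9 -281.3   84. ] (array([ 550.2, -286. ,   68.6]), [1.3, 1.3])
sq cap [ 443.4 -310.4   84. ] (array([ 444.1, -310.7,   74.7]), [1.8, 1.8])
dropper [ 334.5 -280.8    0. ] 
beaker [ 700.7 -380.7    0. ] 
roundnest [617.1 223.2  38. ] (array([618.7, 226. ,  35.8]), [2.8, 2.8])
sqnest [604.8 155.3  38. ] (array([604.9, 156.3,  40. ]), [1.2, 1.2])
grip top [508.   89.9  97. ] (array([506.2,  89.8, 112. ]), [0.0, 0.0])
index blade [555.7  19.7  50. ] (array([557. ,  19.1,  40.4]), [0.3, 0.3])
[[ 0.  -0.9  0.4]
 [ 0.   0.4  0.9]
 [-1.  -0.   0. ]] [245.  575.  213.9]
```

```bash
cat >> h.py <<'E'
def yawz():
    q=observe()["tool_rot"]; M=R.from_quat([q[1],q[2],q[3],q[0]]).as_matrix(); return M
def plan(xyz,zdeg):
    "units for a call to put the TCP at xyz, tool down, tool z at world yaw zdeg"
    M=yawz(); p=np.array(observe()["tcp_pos"]); a=np.radians(zdeg)
    z=np.array([np.cos(a),np.sin(a),0]); x=np.array([0,0,-1.]); T=np.c_[x,np.cross(z,x),z]
    d=M.T@(np.array(xyz)-p)/30; w=np.degrees(R.from_matrix(M.T@T).as_rotvec())/6
    print("t",round(float(observe()["time_s"]),2),"tcp",np.round(p,1),"-> shift",np.round(d,3),"turn",np.round(w,2),"len mm",round(float(np.linalg.norm(d)*30)))
E
python3 - <<'E'
from h import *
plan((540,120,214),66); M=yawz(); print(M.round(3),np.degrees(np.arctan2(M[1,2],M[0,2])))
E
```

```text
t 1.35 tcp [245.  575.  213.9] -> shift [-3.0000e-03 -1.4991e+01 -1.0099e+01] turn [0.15 0.   0.  ] len mm 542
[[ 0.    -0.92   0.392]
 [ 0.     0.392  0.92 ]
 [-1.    -0.     0.   ]] 66.92220850569606
```

```bash
python3 -m crank '[[91,0,-7.5,-5,0,0,0],[91,0,-7.5,-5,0,0,0],[91,0,-7.5,-5,0,0,0],[91,0,-7.5,-5,0,0,0],[91,0,-7.5,-5,0,0,0],[91,0,-7.5,-5,0,0,0],[91,0,-7.5,-5,0,0,0]]'; python3 -m crank '[[91,0,-7.5,-5,0,0,0],[91,0,-7.5,-5,0,0,0],[91,0,-7.5,-5,0,0,0],[91,0,-7.5,-5,0,0,0],[91,0,-7.5,-5,0,0,0],[91,0,-7.5,-5,0,0,0],[91,0,-7.5,-5,0,0,0],[91,0,-7.5,-5,0,0,0]]'
cat > look.py <<'E'
import sys
from h import *
import pickle
np.set_printoptions(precision=1,suppress=True)
n=sys.argv[1]; c=cam("wrist"); im=capture("wrist"); save(cv2.resize(im,(768,576),interpolation=cv2.INTER_CUBIC),n); np.save("pics/"+n,im)
res={}
for q in sys.argv[2:]:
    d=pinpoint(q,"wrist"); m=masks_of(q,"wrist")
    res[q]=[(x["at"],x["conf"]) for x in d[:2]]
    print(q,[(np.round(x["at"],1),round(x["conf"],2)) for x in d[:2]],[(np.round(x["extent"],1),round(x["conf"],2)) for x in m[:2]])
    if m: res[q+"_m"]=[x["pixels"] for x in m[:2]]
pickle.dump((c,res),open("pics/"+n+".pkl","wb"))
print(c[1],observe()["time_s"])
E
python3 look.py w1 reader grip pointer_tip index nest_round nest_square
```

```text
time_s: 1.93
tcp_pos: [395.0, 345.4, 214.1]
tool_rot: [0.59, -0.39, 0.59, 0.389]
contact_force: [1.1, 0.7, -0.7]
gripper_width: 90.9
time_s: 2.6
tcp_pos: [543.8, 118.9, 213.9]
tool_rot: [0.591, -0.389, 0.59, 0.388]
contact_force: [-0.2, -0.6, -0.1]
gripper_width: 90.9
reader [(array([246.5, 169.5]), 0.93)] [(array([248.6, 155.3, 321.9, 191.1]), 0.84)]
grip [(array([211.1, 134.4]), 0.93)] [(array([219.9, 151.8,  52. ,  59.9]), 0.71)]
pointer_tip [(array([220.8, 181.4]), 0.66)] [(array([218.3, 151.7,  50.8,  66. ]), 0.95)]
index [(array([179.8, 194.3]), 0.78)] [(array([177.1, 198.7,  21.6,  27.7]), 0.77)]
nest_round [(array([359.2, 187.3]), 0.7)] [(array([365.5, 188.6,  69.3,  67.2]), 0.87), (array([505.2,  18.5,  13.3,  36.4]), 0.25)]
nest_square [(array([305.1, 198.8]), 0.84)] [(array([306.2, 203.9,  63.8,  65.7]), 0.85), (array([219.8, 150.6,  53.9,  59.6]), 0.63)]
[479.  145.6 385.1] 3.25
```

View pics/w1.png

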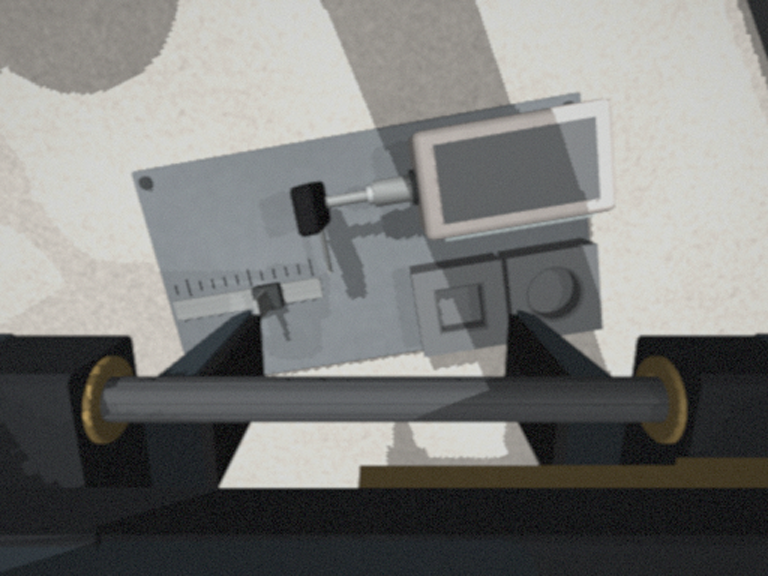

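```bash
python3 -m crank '[[91,0,-1.68,1.08,1.1,0,0],[91,0,-1.68,1.08,2.2,0,0],[91,0,-1.68,1.08,3.3,0,0],[91,0,-1.68,1.08,4.4,0,0],[91,0,-1.68,1.08,5.5,0,0],[91,0,-1.68,1.08,6.6,0,0],[91,0,-1.68,1.08,7.7,0,0],[91,0,-1.68,1.08,8.8,0,0]]'; python3 -m crank '[[91,0,0,0,1,0,0],[91,0,0,0,2,0,0],[91,0,0,0,3,0,0],[91,0,0,0,4,0,0],[91,0,0,0,4,0,0]]'
python3 look.py w2 reader grip index nest_round nest_square
```

```text
time_s: 3.92
tcp_pos: [600.4, 132.7, 213.8]
tool_rot: [0.702, -0.085, 0.702, 0.085]
contact_force: [-0.5, -1.1, -0.7]
gripper_width: 91.4
time_s: 4.33
tcp_pos: [600.4, 132.7, 213.9]
tool_rot: [0.704, 0.063, 0.704, -0.063]
contact_force: [0.2, -0.5, -0.5]
gripper_width: 91.1
reader [(array([207.7, 197.2]), 0.84)] [(array([205.3, 177.5, 179.3, 285.8]), 0.58)]
grip [(array([162.3, 227.4]), 0.49)] [(array([183.2, 215.4,  50.2,  33. ]), 0.59)]
index [] []
nest_round [(array([255.2,  84.2]), 0.97)] [(array([257.4,  81.7,  68.1,  69.9]), 0.55)]
nest_square [(array([252.1, 150.5]), 0.93)] [(array([251.4, 151.8,  63.7,  64.9]), 0.7)]
[612.6 200.5 385.2] 4.8833
```

View pics/w2.png

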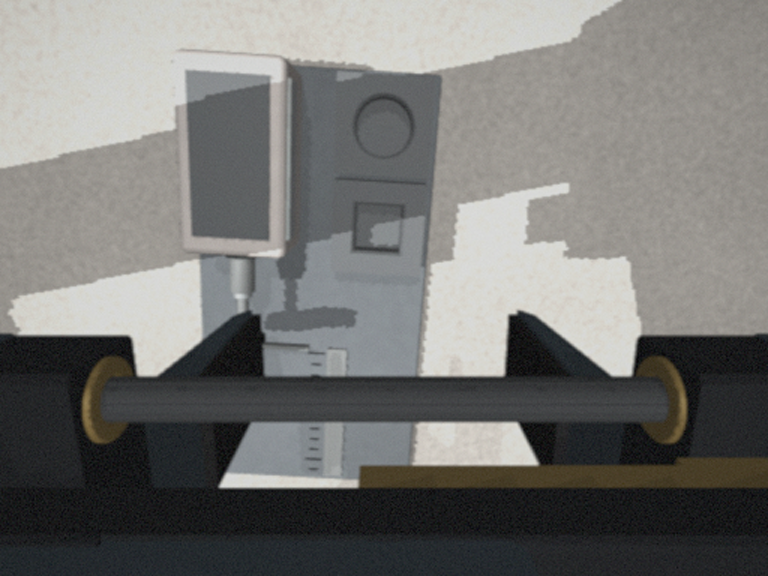

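```bash
cat > fit.py <<'E'
from h import *
import pickle
from scipy.optimize import least_squares
np.set_printoptions(precision=2,suppress=True)
c1,r1=pickle.load(open('pics/w1.pkl','rb'));c2,r2=pickle.load(open('pics/w2.pkl','rb'))
f=1/1.5
for n,a,b in [("round rim",(554,291),(384,126)),("sq rim",(460,307),(378,227))]:
    print(n,tri([ray(c1,np.array(a)*f),ray(c2,np.array(b)*f)]),onz(c1,np.array(a)*f,38),onz(c2,np.array(b)*f,38))
for q in ["nest_round","nest_square","grip"]:
    print(q,tri([ray(c1,r1[q][0][0]),ray(c2,r2[q][0][0])]))
# points: (cam, px, reader xyz)
obs=[(c1,(134,173),(-90,-170,8)),(c1,(580,94),(-90,170,8)),(c1,(554,291),(50,130,38)),(c1,(460,307),(50,60,38)),
(c2,(384,126),(50,130,38)),(c2,(378,227),(50,60,38)),(c2,(441,74),(90,170,8)),(c2,(413,478),(90,-170,8)),(c2,(202,475),(-90,-170,8))]
for c,r in ((c1,r1),(c2,r2)):
    for q,X in (("nest_round",(50,130,8)),("nest_square",(50,60,8))): obs.append((c,np.array(r[q][0][0])*1.5,X))
def pose(v,X): 
    s,k=np.sin(v[2]),np.cos(v[2]); return np.array([v[0]+k*X[0]-s*X[1],v[1]+s*X[0]+k*X[1],X[2]])
def res(v,use=None): return np.concatenate([(proj(c,pose(v,X))*1.5-np.array(p)) for c,p,X in obs])
s=least_squares(res,[540,120,-.18],loss='soft_l1')
print(s.x); print(res(s.x).reshape(-1,2))
for n,X in [("round",(50,130,20)),("sq",(50,60,20)),("grip",(-45,-30,45)),("ptr",(4,-30,47))]: print(n,pose(s.x,X))
q="index"; p=onz(c1,r1[q][0][0],8); d=p[:2]-s.x[:2]; k,sn=np.cos(s.x[2]),np.sin(s.x[2]); print("index in reader",k*d[0]+sn*d[1],-sn*d[0]+k*d[1])
M=yawz(); print(np.degrees(np.arctan2(M[1,2],M[0,2])),np.degrees(s.x[2]))
E
python3 fit.py; python3 - <<'E'
from h import *
plan((497,-250,214),-90)
E
```

```text
round rim (array([616.64, 225.34,  32.06]), [0.8, 0.8]) [614.03 224.75  38.  ] [616.88 224.19  38.  ]
sq rim (array([600.25, 156.49,  31.68]), [0.1, 0.1]) [598.05 156.34  38.  ] [600.49 157.22  38.  ]
nest_round (array([616.77, 226.19,  -3.57]), [0.8, 0.8])
nest_square (array([599.33, 156.59,  14.15]), [1.5, 1.5])
grip (array([485.39,  91.46,  41.84]), [0.4, 0.4])
[537.36 109.85  -0.23]
[[-4.76 -0.03]
 [-0.48 -3.52]
 [ 0.85  2.54]
 [ 1.24  2.04]
 [-1.21 -0.6 ]
 [-0.63  0.97]
 [ 0.34 -0.48]
 [-4.15  4.21]
 [ 5.19 -2.66]
 [ 3.28  2.74]
 [-2.15 -0.08]
 [ 0.08  2.1 ]
 [-0.28 -2.83]]
round [616.14 224.71  20.  ]
sq [599.91 156.62  20.  ]
grip [486.64  91.1   45.  ]
ptr [534.3   79.74  47.  ]
index in reader 18.78586986542296 -86.59559286456187
-9.849329550421968 -13.406181876210097
t 4.88 tcp [600.5 132.7 213.9] -> shift [-2.0000e-03 -1.3157e+01 -1.2160e+00] turn [13.36  0.   -0.  ] len mm 396
```

```bash
python3 - <<'E'
from h import *
plan((405,-270,214),-90)
E
```

```text
t 4.88 tcp [600.5 132.7 213.9] -> shift [-2.0000e-03 -1.4338e+01 -4.1230e+00] turn [13.36  0.   -0.  ] len mm 448
```

```bash
python3 -m crank '[[91,0,-1.3,-0.37,0,0,0],[91,0,-2.6,-0.74,0,0,0],[91,0,-3.9,-1.11,0,0,0],[91,0,-5.2,-1.48,0,0,0],[91,0,-6.5,-1.85,0,0,0],[91,0,-7.8,-2.22,0,0,0],[91,0,-9.1,-2.6,0,0,0]]'; python3 -m crank '[[91,0,-1.3,-0.37,1.1,0,0],[91,0,-2.6,-0.75,2.2,0,0],[91,0,-3.9,-1.1,3.3,0,0],[91,0,-5.23,-1.52,4.4,0,0],[91,0,-5.23,-1.52,5.5,0,0],[91,0,-5.23,-1.52,6.6,0,0],[91,0,-5.23,-1.52,7.7,0,0],[91,0,-5.23,-1.52,8.8,0,0]]';  python3 -m crank '[[91,0,0,0,1.1,0,0],[91,0,0,0,2.2,0,0],[91,0,0,0,3.3,0,0],[91,0,0,0,4.5,0,0],[91,0,0,0,4.5,0,0]]'
python3 look.py w3 bottle_round bottle_square dropper beaker
```

```text
time_s: 5.47
tcp_pos: [475.7, -124.4, 214.1]
tool_rot: [0.705, 0.061, 0.704, -0.061]
contact_force: [2.1, -0.7, 0.4]
gripper_width: 90.7
time_s: 6.13
tcp_pos: [404.7, -270.1, 214.0]
tool_rot: [0.603, 0.37, 0.603, -0.37]
contact_force: [0.2, -0.6, 0.5]
gripper_width: 90.9
time_s: 6.55
tcp_pos: [405.0, -269.7, 214.0]
tool_rot: [0.5, 0.5, 0.5, -0.5]
contact_force: [0.4, -1.2, 0.2]
gripper_width: 91.1
bottle_round [(array([292.5, 138.7]), 0.64), (array([273.1,  34.2]), 0.62)] [(array([275.4,  25.9,  34.8,  51.7]), 0.76)]
bottle_square [(array([292.4, 136.6]), 0.95)] [(array([297.1, 140.8,  44.3,  37.3]), 0.74), (array([ 36. ,  83.9,  71.9, 166.2]), 0.64)]
dropper [(array([263.9, 220.4]), 0.94)] [(array([260.7, 232.3,  25.2,  38.4]), 0.82)]
beaker [] []
[ 474.8 -270.9  385.3] 7.0
```

View pics/w3.png

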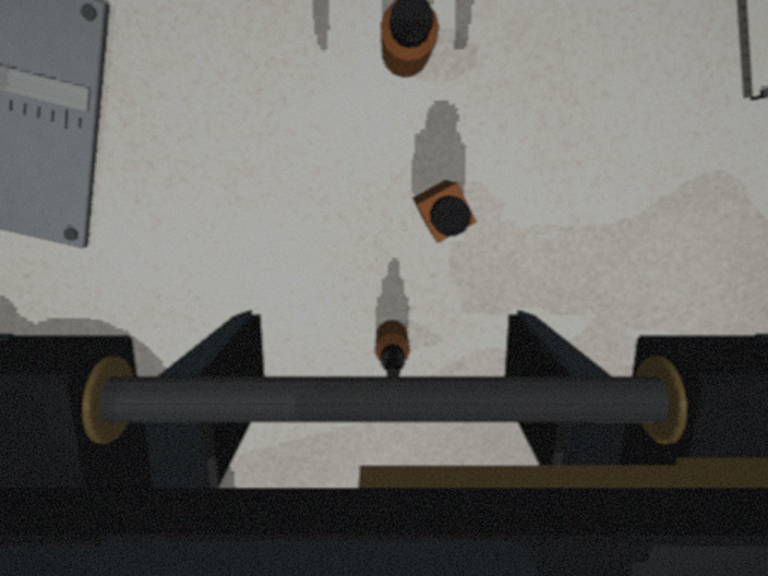

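```bash
python3 -m crank '[[91,0.3,0.5,0.3,-1,0,0],[91,0.6,1,0.6,-2,0,0],[91,0.8,1.33,0.9,-3,0,0],[91,0.8,1.33,0.9,-3.83,0,0],[91,0.8,1.33,0.9,-3.83,0,0]]'
python3 look.py w4 bottle_round bottle_square dropper beaker
python3 - <<'E'
from h import *
import pickle
np.set_printoptions(precision=1,suppress=True)
c3,r3=pickle.load(open('pics/w3.pkl','rb'));c4,r4=pickle.load(open('pics/w4.pkl','rb'))
for q in ["bottle_round","bottle_square"]:
    for r,c in ((r3,c3),(r4,c4)):
        for at,cf in r.get(q,[]): print(q,np.round(at),onz(c,at,0))
    print(tri([ray(c3,r3[q][0][0] if q!="bottle_round" else r3[q][1][0]),ray(c4,r4[q][0][0])]))
print("caps",onz(c3,np.array((449,215))/1.5,84),onz(c3,np.array((411,20))/1.5,84))
P=np.array([onz(c3,np.array(p)/1.5,62) for p in [(438,241),(475,222),(454,181),(416,197)]]);print(P)
E
```

```text
time_s: 7.42
tcp_pos: [445.2, -296.6, 189.3]
tool_rot: [0.591, 0.387, 0.592, -0.387]
contact_force: [-0.3, -0.4, 0.1]
gripper_width: 91.1
bottle_round [(array([292.2,  75.7]), 0.93)] [(array([296.1,  68. ,  41.9,  47.7]), 0.69)]
bottle_square [(array([268.6, 178.1]), 0.58)] [(array([268.9, 188.6,  34.9,  44.1]), 0.63)]
dropper [(array([203.2, 248.9]), 0.85)] [(array([202.1, 260.2,  25.9,  45.8]), 0.69)]
beaker [] [(array([425.1,   1.9,  27.9,   3.9]), 0.43)]
[ 509.3 -269.8  360.6] 7.8667
bottle_round [292. 139.] [ 439.9 -314.     0. ]
bottle_round [273.  34.] [ 553.2 -289.7    0. ]
bottle_round [292.  76.] [ 554.8 -291.3    0. ]
(array([ 556.8, -291.4,  -17.1]), [0.9, 0.9])
bottle_square [292. 137.] [ 442.4 -313.9    0. ]
bottle_square [269. 178.] [ 444.1 -313.6    0. ]
(array([ 440.8, -315.9,  -18.5]), [0.0, 0.0])
caps [ 443.2 -311.1   84. ] [ 552.2 -286.2   84. ]
[[ 423.6 -307.2   62. ]
 [ 436.3 -331.5   62. ]
 [ 463.  -316.6   62. ]
 [ 452.7 -292.    62. ]]
```

View pics/w4.png

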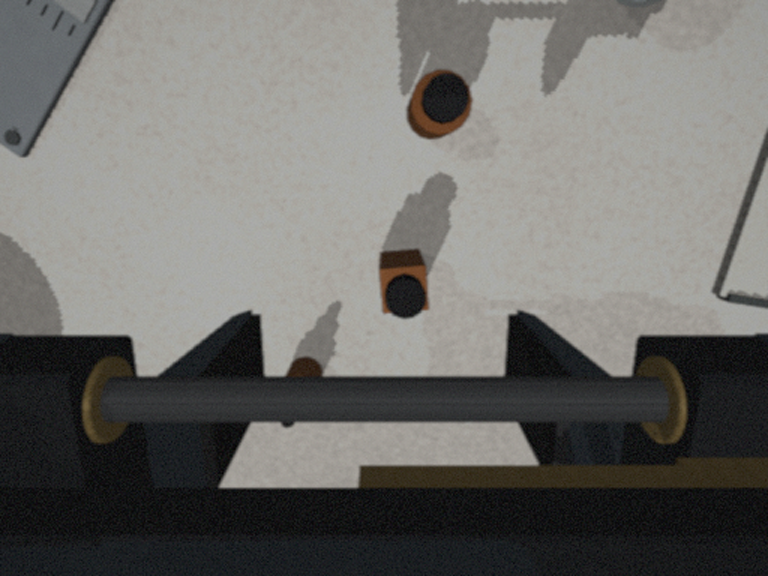

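```bash
python3 - <<'E'
from h import *
import pickle
c4,r4=pickle.load(open('pics/w4.pkl','rb'))
print(onz(c4,np.array((405,297))/1.5,84),onz(c4,np.array((445,97))/1.5,84))
plan((443.5,-312,26),-63)
E
```

```text
[ 443.34154235 -311.95372348   84.        ] [ 553.16619589 -285.98698392   84.        ]
t 7.87 tcp [ 444.9 -296.4  190.1] -> shift [ 5.471 -0.25   0.457] turn [-0.62  0.   -0.  ] len mm 165
```

```bash
python3 -m crank '[[91,0.5,-0.25,0.457,-0.62,0,0],[91,1.5,-0.25,0.457,-0.62,0,0],[91,2.5,-0.25,0.457,-0.62,0,0],[91,3.5,-0.25,0.457,-0.62,0,0],[91,4.5,-0.25,0.457,-0.62,0,0],[91,5.2,-0.25,0.457,-0.62,0,0],[91,5.47,-0.25,0.457,-0.62,0,0],[91,5.47,-0.25,0.457,-0.62,0,0]]'; python3 -m crank '[[25,0,0,0,0,0,0],[25,0,0,0,0,0,0],[25,0,0,0,0,0,0],[25,0,0,0,0,0,0],[25,0,0,0,0,0,0],[25,0,0,0,0,0,0],[25,0,0,0,0,0,0],[25,0,0,0,0,0,0]]' 5
```

```text
time_s: 8.53
tcp_pos: [442.7, -311.4, 24.4]
tool_rot: [0.602, 0.37, 0.604, -0.369]
contact_force: [-0.6, 0.3, 0.2]
gripper_width: 90.9
time_s: 9.2
tcp_pos: [443.5, -312.1, 25.9]
tool_rot: [0.603, 0.369, 0.603, -0.369]
contact_force: [0.4, -0.5, 0.1]
gripper_width: 40.7
```

```bash
python3 -m crank '[[25,0,0,0,0,0,0],[25,0,0,0,0,0,0],[25,0,0,0,0,0,0],[25,0,0,0,0,0,0]]' 5; python3 -m crank '[[62,0,0,0,0,0,0],[62,0,0,0,0,0,0],[62,0,0,0,0,0,0],[62,0,0,0,0,0,0],[62,0,0,0,-1.1,0,0],[62,0,0,0,-2.2,0,0],[62,0,0,0,-3.3,0,0],[62,0,0,0,-4.4,0,0]]'; python3 -m crank '[[62,0,0,0,-1.1,0,0],[62,0,0,0,-2.2,0,0],[62,0,0,0,-3.3,0,0],[62,0,0,0,-4.4,0,0],[62,0,0,0,-5.5,0,0],[62,0,0,0,-6.6,0,0],[62,0,0,0,-7.7,0,0],[62,0,0,0,-8.8,0,0]]'; python3 -m crank '[[62,0,0,0,-1,0,0],[62,0,0,0,-1.8,0,0],[62,0,0,0,-1.8,0,0],[62,0,0,0,-1.8,0,0],[26,0,0,0,-1.8,0,0],[26,0,0,0,-1.8,0,0],[26,0,0,0,-1.8,0,0],[26,0,0,0,-1.8,0,0]]'; python3 -m crank '[[20,0,0,0,0,0,0],[20,0,0,0,0,0,0],[20,0,0,0,0,0,0],[20,0,0,0,0,0,0]]' 25
python3 - <<'E'
from h import *
plan((443.5,-312,160),27)
E
```

```text
time_s: 9.53
tcp_pos: [443.5, -312.0, 25.8]
tool_rot: [0.603, 0.369, 0.603, -0.369]
contact_force: [0.1, 0.7, 1.0]
gripper_width: 29.8
time_s: 10.2
tcp_pos: [443.5, -312.0, 25.8]
tool_rot: [0.672, 0.22, 0.672, -0.22]
contact_force: [0.2, -0.1, 0.3]
gripper_width: 61.8
time_s: 10.87
tcp_pos: [443.5, -312.0, 25.8]
tool_rot: [0.7, -0.102, 0.7, 0.102]
contact_force: [0.4, -0.4, -0.3]
gripper_width: 61.8
time_s: 11.53
tcp_pos: [443.5, -312.0, 25.8]
tool_rot: [0.688, -0.165, 0.688, 0.165]
contact_force: [0.0, -0.1, -0.3]
gripper_width: 38.1
time_s: 11.87
tcp_pos: [443.5, -312.0, 25.8]
tool_rot: [0.688, -0.165, 0.688, 0.165]
contact_force: [0.3, -0.1, 0.5]
gripper_width: 29.9
t 11.87 tcp [ 443.5 -312.    25.8] -> shift [-4.472e+00  1.000e-03  0.000e+00] turn [ 0. -0.  0.] len mm 134
```

```bash
python3 -m crank '[[20,-0.3,0,0,0,0,0],[20,-1,0,0,0,0,0],[20,-2,0,0,0,0,0],[20,-3,0,0,0,0,0],[20,-4,0,0,0,0,0],[20,-4.14,0,0,0,0,0],[20,-4.14,0,0,0,0,0]]'
python3 - <<'E'
from h import *
plan((582.5,83.6,150),-13.4)
E
```

```text
time_s: 12.45
tcp_pos: [444.4, -312.7, 152.4]
tool_rot: [0.688, -0.166, 0.687, 0.164]
contact_force: [0.1, -0.5, -2.2]
gripper_width: 30.1
t 12.45 tcp [ 444.4 -312.7  152.4] -> shift [ 0.057  9.677 10.103] turn [6.74 0.03 0.03] len mm 420
```

```bash
python3 -m crank '[[20,0,0.8,0.8,0,0,0],[20,0,1.7,1.75,0,0,0],[20,0,2.6,2.7,0,0,0],[20,0,3.5,3.65,0,0,0],[20,0,4.4,4.6,0,0,0],[20,0,5.3,5.5,0,0,0],[20,0,6.2,6.4,0,0,0],[20,0,7,7.3,0,0,0]]'; python3 -m crank '[[20,0,0.9,0.9,1,0,0],[20,0,1.8,1.9,2.1,0,0],[20,0,2.5,2.6,3.2,0,0],[20,0,2.65,2.8,4.3,0,0],[20,0,2.65,2.8,5.4,0,0],[20,0,2.65,2.8,6.4,0,0],[20,0,2.65,2.8,6.74,0,0],[20,0,2.65,2.8,6.74,0,0]]'
python3 look.py w5 nest_round nest_square bottle_square
```

```text
time_s: 13.12
tcp_pos: [542.4, -23.1, 148.8]
tool_rot: [0.687, -0.165, 0.688, 0.166]
contact_force: [1.1, -0.8, -2.1]
gripper_width: 29.8
time_s: 13.78
tcp_pos: [581.0, 83.7, 148.6]
tool_rot: [0.701, 0.083, 0.703, -0.083]
contact_force: [0.3, -0.1, -1.0]
gripper_width: 30.3
nest_round [(array([261.4,  16.7]), 0.77), (array([256.8, 222.5]), 0.35)] [(array([257.4,  30.1,  82.7,  60.2]), 0.74)]
nest_square [] [(array([258.4, 100. ,  78.4,  82.4]), 0.75), (array([157.2, 196.1, 100.7,  61. ]), 0.2)]
bottle_square [(array([254.6, 221.8]), 0.73)] [(array([256.9, 254.7,  62.8, 110.8]), 0.68)]
[597.6 150.7 319.9] 14.1333
```

View pics/w5.png

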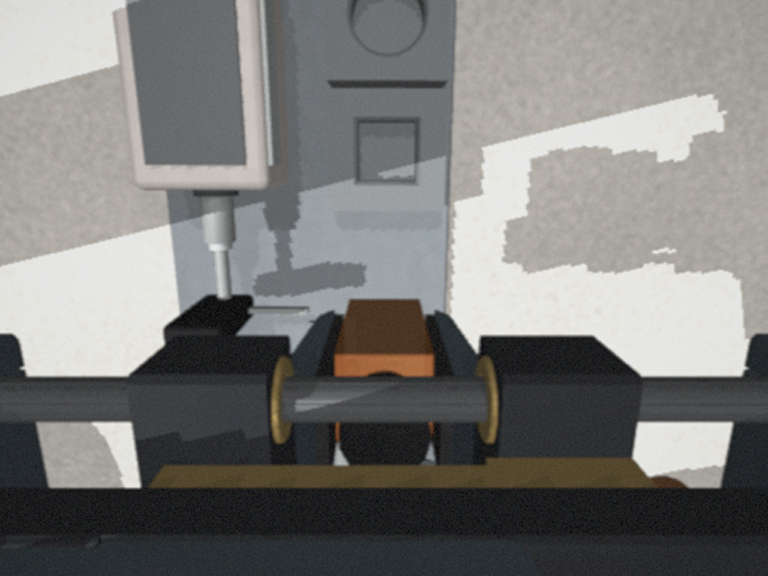

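```bash
python3 - <<'E'
from h import *
np.set_printoptions(precision=2,suppress=True)
import pickle
c,r=pickle.load(open('pics/w5.pkl','rb'))
M=yawz(); p=np.array(observe()["tcp_pos"]); print(p,np.degrees(np.arctan2(M[1,2],M[0,2])))
for t in [(26,15,-15),(26,15,15),(-36,15,-15),(-36,15,15)]: print(t,proj(c,p+M@np.array(t))*1.5)
for n,px in [("sq",(387,151)),("sqTL",(355,117)),("TR",(419,118)),("BR",(418,186)),("BL",(356,184)),("rd",(387,17))]: 
    w=onz(c,np.array(px)/1.5,38); print(n,w,M.T@(w-p))
m=np.load('pics/w5.npy'); s=cv2.resize(m[55:145,215:305],(720,720),interpolation=cv2.INTER_CUBIC)
s2=cv2.resize(m[190:245,200:310],(720,360),interpolation=cv2.INTER_CUBIC)
cv2.imwrite('pics/c5.png',cv2.convertScaleAbs(cv2.cvtColor(np.hstack([cv2.resize(s,(400,400)),cv2.copyMakeBorder(cv2.resize(s2,(400,200)),0,200,0,0,0)]),cv2.COLOR_RGB2BGR),alpha=1.8))
E
```

```text
[581.83  83.45 149.88] -13.386281810979941
(26, 15, -15) [350.03 295.34]
(26, 15, 15) [421.61 295.23]
(-36, 15, -15) [335.39 351.14]
(-36, 15, 15) [436.97 351.  ]
sq [600.05 156.28  38.  ] [111.87  75.07   0.89]
sqTL [587.11 177.93  38.  ] [111.88  93.14 -16.71]
TR [621.24 169.18  38.  ] [111.87  92.52  18.52]
BR [612.75 133.49  38.  ] [111.87  55.84  18.53]
BL [578.7  142.82  38.  ] [111.88  57.03 -16.76]
rd [615.77 222.14  38.  ] [111.87 142.78   0.94]
```

View pics/c5.png

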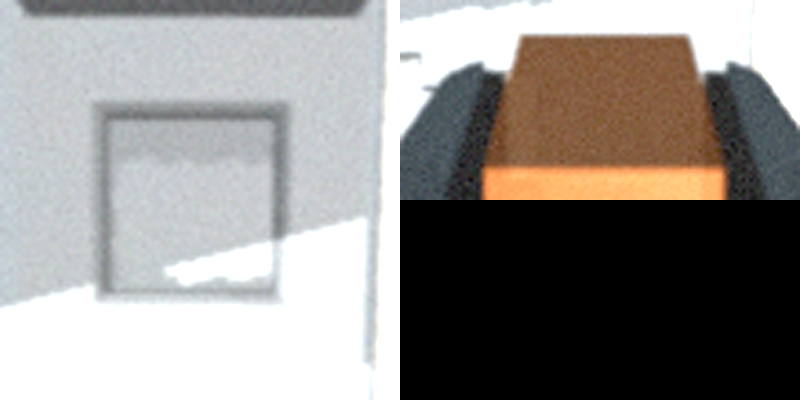

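```bash
python3 -m crank '[[20,0,1,0,-1.1,0,0],[20,0,2,0,-2.2,0,0],[20,0,3,0,-3.3,0,0],[20,0,4,0,-4.4,0,0],[20,0,5,0,-5.5,0,0],[20,0,5,0,-6.6,0,0],[20,0,5,0,-7.7,0,0],[20,0,5,0,-8.8,0,0]]'; python3 -m crank '[[20,0,0,0,-1.1,0,0],[20,0,0,0,-2.2,0,0],[20,0,0,0,-3.3,0,0],[20,0,0,0,-4.4,0,0],[20,0,0,0,-5.5,0,0],[20,0,0,0,-6.6,0,0],[20,0,0,0,-7.7,0,0],[20,0,0,0,-8.8,0,0]]';python3 -m crank '[[20,0,0,0,-1.1,0,0],[20,0,0,0,-2.2,0,0],[20,0,0,0,-3.3,0,0],[20,0,0,0,-4.4,0,0],[20,0,0,0,-5.5,0,0],[20,0,0,0,-6.6,0,0],[20,0,0,0,-7.7,0,0],[20,0,0,0,-8.8,0,0]]'; python3 -m crank '[[20,0,0,0,-1.1,0,0],[20,0,0,0,-2.2,0,0],[20,0,0,0,-3.3,0,0],[20,0,0,0,-3.6,0,0],[20,0,0,0,-3.6,0,0],[20,0,0,0,-3.6,0,0]]'
python3 look.py w6 nest_round nest_square bottle_square index
python3 - <<'E'
from h import *
np.set_printoptions(precision=2,suppress=True)
import pickle
c,r=pickle.load(open('pics/w6.pkl','rb'))
M=yawz(); p=np.array(observe()["tcp_pos"]); print(p,np.degrees(np.arctan2(M[1,2],M[0,2])))
for t in [(26,15,-15),(26,15,15),(-36,15,-15),(-36,15,15)]: print(t,proj(c,p+M@np.array(t))*1.5)
E
```

```text
time_s: 14.8
tcp_pos: [616.6, 230.1, 149.8]
tool_rot: [0.665, -0.241, 0.665, 0.241]
contact_force: [-0.1, 0.1, -1.8]
gripper_width: 30.0
time_s: 15.47
tcp_pos: [616.7, 229.4, 150.0]
tool_rot: [0.489, -0.511, 0.489, 0.511]
contact_force: [-0.3, 0.6, -1.3]
gripper_width: 29.9
time_s: 16.13
tcp_pos: [616.7, 229.4, 150.0]
tool_rot: [0.211, -0.675, 0.211, 0.675]
contact_force: [-0.3, -0.7, -0.8]
gripper_width: 30.0
time_s: 16.63
tcp_pos: [616.7, 229.4, 150.0]
tool_rot: [0.083, -0.702, 0.083, 0.702]
contact_force: [-0.2, 0.5, -1.3]
gripper_width: 29.6
nest_round [(array([257.4, 176.1]), 0.91)] [(array([255.8, 175.6,  78.3,  68.9]), 0.98)]
nest_square [(array([253.8, 103.8]), 0.96)] [(array([254. , 102.9,  83.6,  80.5]), 0.59)]
bottle_square [(array([259.5, 219.6]), 0.78)] [(array([256.8, 255.1,  66.1, 114.1]), 0.82)]
index [] []
[600.1 160.1 321.3] 17.0833
[616.71 229.45 149.98] 166.56708763672745
(26, 15, -15) [348.32 299.75]
(26, 15, 15) [419.26 299.66]
(-36, 15, -15) [333.65 356.66]
(-36, 15, 15) [433.96 356.54]
```

View pics/w6.png

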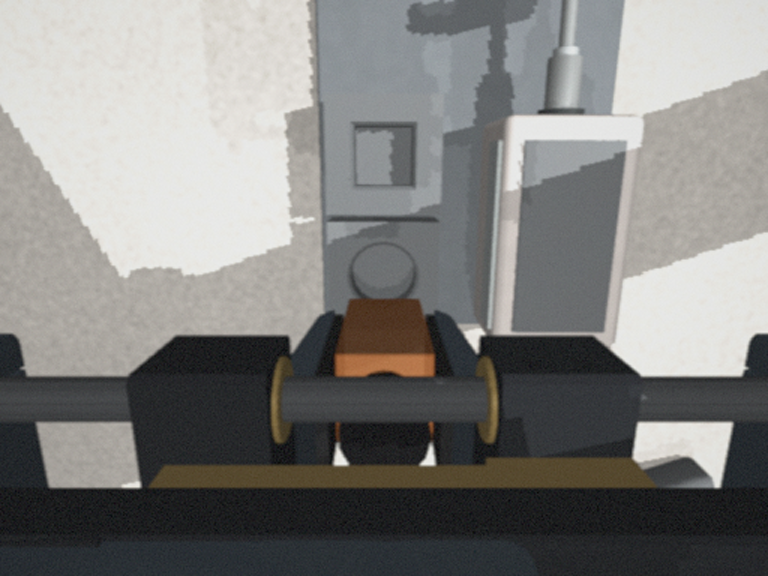

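```bash
python3 - <<'E'
from h import *
np.set_printoptions(precision=2,suppress=True)
import pickle
M=yawz(); p=np.array(observe()["tcp_pos"]); c=cam("wrist")
for n,px in [("sq",(384,155)),("TL",(352,122)),("TR",(416,122)),("BR",(415,188)),("BL",(353,187))]: 
    w=onz(c,np.array(px)/1.5,38); print(n,w,M.T@(w-p))
c5,r=pickle.load(open('pics/w5.pkl','rb'))
c5=(c5[0],c5[1]+np.array([.83,-.2,1.3]),c5[2]); 
print("w5 corrected",onz(c5,np.array((387.1,150.3))/1.5,38),onz(c5,np.array((387,17))/1.5,38))
m=np.load('pics/w6.npy'); s=cv2.resize(m[70:215,200:310],None,fx=5,fy=5,interpolation=cv2.INTER_CUBIC)
cv2.imwrite('pics/c6.png',cv2.cvtColor(cv2.resize(cv2.convertScaleAbs(s,alpha=1.7),(455,600)),cv2.COLOR_RGB2BGR))
plan((600,156.5,110),166.6)
E
```

```text
sq [599.15 156.34  38.  ] [111.99  75.18   0.09]
TL [612.31 135.05  38.  ] [111.99  92.84 -17.65]
TR [577.79 143.29  38.  ] [111.99  92.84  17.83]
BR [586.11 178.21  38.  ] [111.99  56.94  17.86]
BL [620.52 169.42  38.  ] [111.99  57.5  -17.66]
w5 corrected [601.03 156.46  38.  ] [616.68 222.27  38.  ]
t 17.08 tcp [616.7 229.5 150. ] -> shift [ 1.33  2.5  -0.02] turn [-0.01  0.   -0.  ] len mm 85
```

View pics/c6.png

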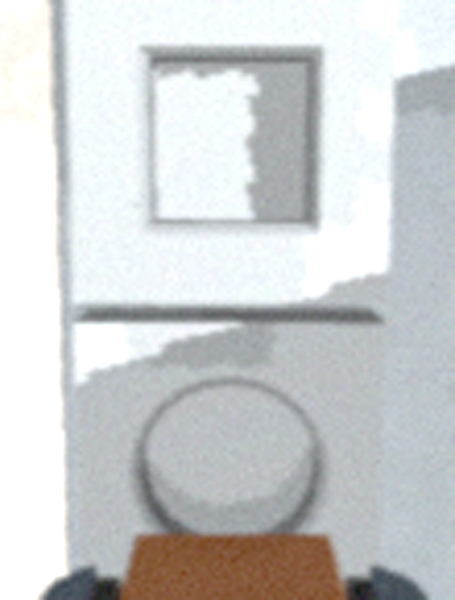

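```bash
python3 -m crank '[[20,0,0.8,0,0,0,0],[20,0,1.8,0,0,0,0],[20,0.8,2.5,0,0,0,0],[20,1.8,2.5,0,0,0,0],[20,2.5,2.5,0,0,0,0],[20,2.5,2.5,0,0,0,0],[20,2.5,2.5,0,0,0,0]]'
python3 - <<'E'
from h import *
plan((599.5,156.4,46),166.6);print(observe()["contact_force"])
E
```

```text
time_s: 17.67
tcp_pos: [598.9, 156.4, 74.7]
tool_rot: [0.082, -0.702, 0.083, 0.703]
contact_force: [-0.2, -0.1, -0.6]
gripper_width: 30.1
t 17.67 tcp [598.9 156.4  74.7] -> shift [ 0.956 -0.005 -0.023] turn [-0.    0.02 -0.01] len mm 29
[-0.15365391 -0.13277246 -0.60989698]
```

```bash
python3 -m crank '[[20,0.1,0,-0.02,0,0,0],[20,0.2,0,-0.02,0,0,0],[20,0.35,0,-0.02,0,0,0],[20,0.42,0,-0.02,0,0,0],[20,0.5,0,-0.02,0,0,0],[20,0.55,0,-0.02,0,0,0]]';python3 -m crank '[[20,0.1,0,0,0,0,0],[20,0.2,0,0,0,0,0],[20,0.28,0,0,0,0,0],[20,0.35,0,0,0,0,0],[20,0.37,0,0,0,0,0],[20,0.37,0,0,0,0,0]]'
```

```text
time_s: 18.17
tcp_pos: [599.9, 156.4, 58.4]
tool_rot: [-0.083, 0.702, -0.083, -0.702]
contact_force: [0.2, 0.9, -2.3]
gripper_width: 30.2
time_s: 18.67
tcp_pos: [599.8, 156.3, 47.2]
tool_rot: [0.083, -0.702, 0.083, 0.702]
contact_force: [-0.5, 0.7, -1.5]
gripper_width: 30.0
```

```bash
python3 -m crank '[[20,0.03,0,0,0,0,0],[20,0.06,0,0,0,0,0],[20,0.06,0,0,0,0,0],[20,0.06,0,0,0,0,0]]' 10; python3 -m crank '[[50,0,0,0,0,0,0],[50,0,0,0,0,0,0],[50,0,0,0,0,0,0],[50,0,0,0,0,0,0],[50,0,0,0,0,0,0]]'; python3 -m crank '[[50,-0.5,0,0,0,0,0],[60,-1.5,0,0,0,0,0],[80,-2.5,0,0,0,0,0],[91,-3.5,0,0,0,0,0],[91,-4.5,0,0,0,0,0],[91,-5,0,0,0,0,0],[91,-5,0,0,0,0,0],[91,-5,0,0,0,0,0]]'
python3 - <<'E'
from h import *
plan((552.8,-286.3,196),-14)
d=[(q,[(np.round(x["at"],1),round(x["conf"],2)) for x in pinpoint(q,n)[:2]]) for n in ["scene"] if capture(n) is not None for q in ["bottle_square","bottle_round"]]
print(d)
print(proj(cam("scene"),(599.8,156.3,20)))
E
```

```text
time_s: 19.0
tcp_pos: [600.0, 156.4, 45.7]
tool_rot: [-0.083, 0.702, -0.083, -0.702]
contact_force: [-0.4, 1.0, 0.0]
gripper_width: 30.1
time_s: 19.42
tcp_pos: [599.9, 156.4, 45.6]
tool_rot: [0.083, -0.702, 0.083, 0.702]
contact_force: [0.2, 0.2, 0.5]
gripper_width: 49.5
time_s: 20.08
tcp_pos: [600.2, 156.4, 196.3]
tool_rot: [-0.083, 0.703, -0.082, -0.702]
contact_force: [-0.4, 0.2, 0.1]
gripper_width: 90.6
t 20.08 tcp [600.2 156.4 196.3] -> shift [ 2.0000e-03  1.4721e+01 -1.8870e+00] turn [-2.99e+01 -1.00e-02 -2.00e-02] len mm 445
[('bottle_square', [(array([284.4, 202.1]), 0.82), (array([365.2, 163. ]), 0.74)]), ('bottle_round', [(array([132.2, 233.5]), 0.61)])]
[286.61207713 203.6519006 ]
```

```bash
python3 -m crank '[[91,0,1,-0.1,1.1,0,0],[91,0,2.2,-0.3,2.2,0,0],[91,0,3.5,-0.45,3.3,0,0],[91,0,4.8,-0.6,4.4,0,0],[91,0,6,-0.8,5.5,0,0],[91,0,7.2,-0.95,6.6,0,0],[91,0,8.5,-1.1,7.7,0,0],[91,0,9.7,-1.25,8.8,0,0]]'
python3 - <<'E'
from h import *
plan((552.8,-286.3,190),107)
E
```

```text
time_s: 20.9
tcp_pos: [567.8, -137.2, 194.5]
tool_rot: [0.388, -0.591, 0.388, 0.592]
contact_force: [0.8, -0.5, -0.4]
gripper_width: 91.3
t 20.9 tcp [ 567.8 -137.2  194.5] -> shift [ 0.147  2.434 -4.36 ] turn [ 1.07  0.01 -0.01] len mm 150
```

```bash
python3 -m crank '[[91,0,0.6,-1.1,1,0,0],[91,0,1.2,-2.2,1.1,0,0],[91,0,1.8,-3.3,1.1,0,0],[91,0,2.43,-4.36,1.1,0,0],[91,0,2.43,-4.36,1.1,0,0],[91,0,2.43,-4.36,1.1,0,0],[91,0,2.43,-4.36,1.1,0,0]]'
python3 look.py w7 bottle_round bottle_square
python3 - <<'E'
from h import *
import pickle
c,r=pickle.load(open('pics/w7.pkl','rb'))
for at,cf in r["bottle_round"]: print(onz(c,at,0),cf)
plan((552.8,-286.3,26),107)
E
```

```text
time_s: 21.48
tcp_pos: [554.4, -284.0, 194.5]
tool_rot: [0.42, -0.568, 0.42, 0.57]
contact_force: [0.5, -0.3, 0.1]
gripper_width: 90.7
bottle_round [(array([256.1, 168.5]), 0.7)] [(array([257.1, 177.7,  32.5,  47.2]), 0.59)]
bottle_square [] []
[ 487.4 -306.1  365.9] 21.7333
[ 550.72892913 -285.51422681    0.        ] 0.7
t 21.73 tcp [ 555.1 -283.4  195.6] -> shift [ 5.653  0.101 -0.069] turn [ 0.04  0.   -0.  ] len mm 170
```

```bash
python3 -m crank '[[91,0.5,0.12,-0.07,0,0,0],[91,1.7,0.12,-0.07,0,0,0],[91,2.9,0.12,-0.07,0,0,0],[91,4,0.12,-0.07,0,0,0],[75,5,0.12,-0.07,0,0,0],[65,5.5,0.12,-0.07,0,0,0],[50,5.65,0.12,-0.07,0,0,0],[30,5.65,0.12,-0.07,0,0,0]]' 5; python3 -m crank '[[30,0,0,0,0,0,0],[30,0,0,0,0,0,0],[30,0,0,0,0,0,0],[30,0,0,0,0,0,0],[30,0,0,0,0,0,0],[30,0,0,0,0,0,0]]'; python3 -m crank '[[58,0,0,0,0,0,0],[58,0,0,0,0,0,0],[58,0,0,0,0,0,0],[58,0,0,0,1.1,0,0],[58,0,0,0,2.2,0,0],[58,0,0,0,3.3,0,0],[58,0,0,0,4.4,0,0],[58,0,0,0,5.5,0,0]]'; python3 -m crank '[[58,0,0,0,1.1,0,0],[58,0,0,0,2.2,0,0],[58,0,0,0,3.3,0,0],[58,0,0,0,4.4,0,0],[58,0,0,0,5.5,0,0],[58,0,0,0,6.6,0,0],[58,0,0,0,7.7,0,0],[58,0,0,0,8.8,0,0]]'; python3 -m crank '[[58,0,0,0,0.7,0,0],[58,0,0,0,0.7,0,0],[30,0,0,0,0.7,0,0],[30,0,0,0,0.7,0,0],[30,0,0,0,0.7,0,0],[30,0,0,0,0.7,0,0],[30,0,0,0,0.7,0,0],[30,0,0,0,0.7,0,0]]'; python3 -m crank '[[25,0,0,0,0,0,0],[25,0,0,0,0,0,0],[25,0,0,0,0,0,0]]' 25
```

```text
time_s: 22.4
tcp_pos: [551.7, -286.8, 25.3]
tool_rot: [0.419, -0.569, 0.42, 0.57]
contact_force: [0.1, -0.7, -0.9]
gripper_width: 67.2
time_s: 22.9
tcp_pos: [552.4, -287.7, 26.9]
tool_rot: [-0.42, 0.569, -0.42, -0.569]
contact_force: [-0.0, 1.0, 8.6]
gripper_width: 35.4
time_s: 23.57
tcp_pos: [552.0, -287.6, 26.0]
tool_rot: [0.565, -0.425, 0.565, 0.425]
contact_force: [0.3, 0.4, 0.1]
gripper_width: 58.2
time_s: 24.23
tcp_pos: [552.0, -287.6, 26.0]
tool_rot: [0.695, -0.129, 0.695, 0.129]
contact_force: [0.2, -0.1, 0.2]
gripper_width: 57.6
time_s: 24.9
tcp_pos: [552.2, -287.6, 26.1]
tool_rot: [0.699, -0.106, 0.699, 0.106]
contact_force: [0.4, -0.3, -0.8]
gripper_width: 35.5
time_s: 25.15
tcp_pos: [552.1, -287.6, 26.1]
tool_rot: [0.699, -0.106, 0.699, 0.106]
contact_force: [0.8, -1.0, -0.4]
gripper_width: 35.1
```

```bash
python3 -m crank '[[25,-0.3,0,0,0,0,0],[25,-1,0,0,0,0,0],[25,-2,0,0,0,0,0],[25,-3,0,0,0,0,0],[25,-4,0,0,0,0,0],[25,-4.5,0,0,0,0,0],[25,-4.5,0,0,0,0,0]]'
python3 - <<'E'
from h import *
plan((599,151,160),-13.4)
E
```

```text
time_s: 25.73
tcp_pos: [553.6, -288.5, 165.6]
tool_rot: [0.701, -0.107, 0.698, 0.104]
contact_force: [0.0, -0.3, -0.3]
gripper_width: 35.2
t 25.73 tcp [ 553.6 -288.5  165.6] -> shift [ 0.145 13.55   5.775] turn [5.1  0.05 0.03] len mm 442
```

```bash
python3 -m crank '[[25,0,0.9,0.4,0,0,0],[25,0,2.1,0.9,0,0,0],[25,0,3.3,1.4,0,0,0],[25,0,4.5,1.9,0,0,0],[25,0,5.7,2.4,0,0,0],[25,0,6.9,2.9,0,0,0],[25,0,8.1,3.4,0,0,0],[25,0,9.2,3.9,0,0,0]]'; python3 -m crank '[[25,0,1,0.45,1,0,0],[25,0,2.2,0.95,2,0,0],[25,0,3.2,1.4,3,0,0],[25,0,4.1,1.75,4,0,0],[25,0,4.35,1.87,5,0,0],[25,0,4.35,1.87,5.1,0,0],[25,0,4.35,1.87,5.1,0,0],[25,0,4.35,1.87,5.1,0,0]]';  python3 -m crank '[[25,0,0,0,0,0,0],[25,0,0,0,0,0,0],[25,0,0,0,0,0,0]]'
python3 look.py w8 nest_round nest_square bottle_square bottle_round grip index
python3 - <<'E'
from h import *
np.set_printoptions(precision=2,suppress=True)
import pickle
c,r=pickle.load(open('pics/w8.pkl','rb'))
M=yawz(); p=np.array(observe()["tcp_pos"]); print(p,np.degrees(np.arctan2(M[1,2],M[0,2])))
for t in [(26,18,0),(26,0,-18),(26,0,18),(-36,18,0)]: print(t,proj(c,p+M@np.array(t))*1.5)
for w in [(616.3,224.5,8),(616.3,224.5,38)]: print(w,proj(c,w))
if r["nest_round"]: print(onz(c,r["nest_round"][0][0],8))
m=np.load('pics/w8.npy'); s=cv2.resize(m[40:240,150:360],(630,600),interpolation=cv2.INTER_CUBIC)
cv2.imwrite('pics/c8.png',cv2.cvtColor(cv2.convertScaleAbs(s,alpha=1.5),cv2.COLOR_RGB2BGR))
E
```

```text
time_s: 26.4
tcp_pos: [581.4, 12.9, 160.6]
tool_rot: [0.699, -0.106, 0.7, 0.106]
contact_force: [1.4, -0.3, -0.6]
gripper_width: 35.2
time_s: 27.07
tcp_pos: [596.9, 151.0, 160.7]
tool_rot: [0.702, 0.081, 0.703, -0.082]
contact_force: [-0.3, -0.3, -1.5]
gripper_width: 35.3
time_s: 27.32
tcp_pos: [597.4, 151.1, 161.2]
tool_rot: [0.702, 0.083, 0.702, -0.083]
contact_force: [-0.2, -0.2, -0.5]
gripper_width: 35.5
nest_round [(array([258.8,  98.6]), 0.55)] [(array([260.2,  97.3,  82.8,  85.4]), 0.57)]
nest_square [(array([257.3, 171.3]), 0.56)] [(array([254.5, 177. ,  70.7,  70.2]), 0.62)]
bottle_square [(array([257.9, 176.9]), 0.71)] [(array([259.6, 179.4,  35.9,  41.5]), 0.57)]
bottle_round [(array([259.6, 220.8]), 0.84)] [(array([258.1, 181.5,  39.7,  40.4]), 0.43)]
grip [] []
index [] [(array([225.9, 300.9,   6.9,  11.2]), 0.57)]
[613.4 218.2 332.4] 27.9667
[597.34 151.98 161.12] -13.412737346963334
(26, 18, 0) [383.23 285.7 ]
(26, 0, -18) [341.3  326.37]
(26, 0, 18) [425.21 326.37]
(-36, 18, 0) [382.95 337.26]
(616.3, 224.5, 8) [257.33 101.  ]
(616.3, 224.5, 38) [257.47 100.25]
[618.2  226.34   8.  ]
```

View pics/c8.png

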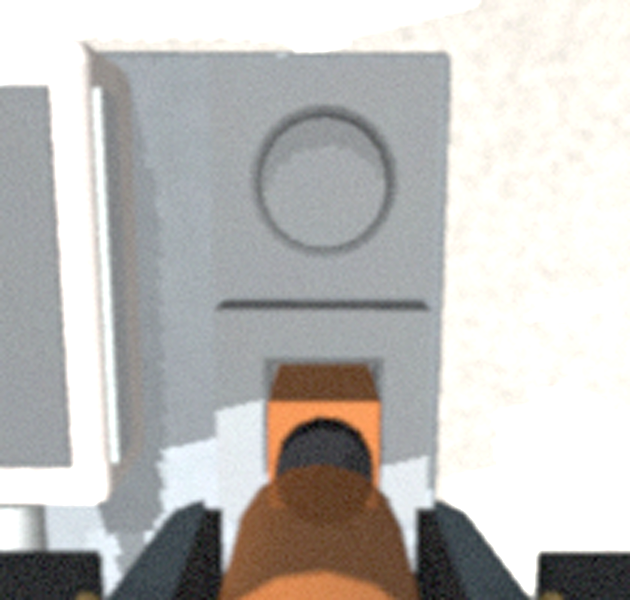

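```bash
python3 - <<'E'
from h import *
np.set_printoptions(precision=2,suppress=True)
import pickle
c,r=pickle.load(open('pics/w8.pkl','rb'))
m=np.array(camera_model("wrist")["mount"])
Rt=c[2]@m[:3,:3].T; pc=c[1]-Rt@m[:3,3]; print("pc",pc)
for px in [(258.2,99.7)]:
    w=onz(c,px,38); print(w, Rt.T@(w-pc))
c6,r6=pickle.load(open('pics/w6.pkl','rb')); R6=c6[2]@m[:3,:3].T; p6=c6[1]-R6@m[:3,3]; print("p6",p6)
for t in [(26,18,0),(26,0,-18),(26,0,18),(26,15,0)]: print(proj(c,pc+Rt@np.array(t))*1.5)
print(observe()["tcp_pos"]); capture("wrist"); print(observe()["tcp_pos"],yawz())
E
```

```text
pc [597.4  151.14 161.16]
[617.03 224.8   38.  ] [123.15  76.22   2.  ]
p6 [616.18 227.21 150.  ]
[383.85 287.58]
[341.92 328.18]
[425.77 328.18]
[383.85 294.47]
[597.34 151.98 161.12]
[597.32 151.97 161.1 ] [[-0.    0.23  0.97]
 [ 0.    0.97 -0.23]
 [-1.    0.   -0.  ]]
```

```bash
python3 - <<'E'
from h import *
np.set_printoptions(precision=4,suppress=True)
import pickle
for i in range(2): print(np.array(camera_model("wrist")["mount"]))
for n in ['w1','w2','w3','w4','w5','w6','w7','w8']:
    c,r=pickle.load(open(f'pics/{n}.pkl','rb'))
    m=np.array(camera_model("wrist")["mount"]); Rt=c[2]@m[:3,:3].T; print(n,c[1]-Rt@m[:3,3],Rt[:,0],np.degrees(np.arctan2(Rt[1,2],Rt[0,2])))
c=cam("wrist"); print(c[1],observe()["tcp_pos"],observe()["joint_velocities"])
E
```

```text
[[   0.0002   -0.2492    0.9684 -171.2986]
 [  -0.       -0.9684   -0.2492   68.8935]
 [   1.        0.       -0.0002    0.0343]
 [   0.        0.        0.        1.    ]]
[[   0.0002   -0.2492    0.9684 -171.2986]
 [  -0.       -0.9684   -0.2492   68.8935]
 [   1.        0.       -0.0002    0.0343]
 [   0.        0.        0.        1.    ]]
w1 [542.5329 118.2737 213.9318] [ 0.0015 -0.0004 -1.    ] 66.70934219845157
w2 [600.362  132.7116 213.8932] [-0.  0. -1.] -10.190283774663063
w3 [ 405.833  -270.8066  214.0339] [-0.0002 -0.     -1.    ] -90.05545359132192
w4 [ 445.9646 -297.2586  189.3453] [-0.0009  0.0006 -1.    ] -66.39597124518589
w5 [581.0453  83.6634 148.6195] [-0.0024 -0.0001 -1.    ] -13.519949461551793
w6 [616.1793 227.2059 149.9984] [-0.0003  0.0005 -1.    ] 166.49708234829828
w7 [ 553.0267 -285.4619  194.5488] [-0.0015  0.0018 -1.    ] 107.14673015185278
w8 [597.3972 151.1389 161.1565] [-0.     -0.0001 -1.    ] -13.418711701132384
[613.3484 218.9755 332.4033] [597.3201 151.975  161.1037] [ 0.0014  0.0001  0.0009 -0.0008 -0.0008 -0.0003]
```

```bash
python3 - <<'E'
from h import *
plan((616.2,224.6,75),-13.4)
E
```

```text
t 28.02 tcp [597.3 152.  161.1] -> shift [2.87  2.501 0.051] turn [-0. -0. -0.] len mm 114
```

```bash
python3 -m crank '[[25,0,0.8,0.05,0,0,0],[25,0,1.8,0.05,0,0,0],[25,0,2.5,0.05,0,0,0],[25,1,2.5,0.05,0,0,0],[25,2,2.5,0.05,0,0,0],[25,2.87,2.5,0.05,0,0,0],[25,2.87,2.5,0.05,0,0,0],[25,2.87,2.5,0.05,0,0,0]]'; python3 -m crank '[[25,0.1,0,0,0,0,0],[25,0.2,0,0,0,0,0],[25,0.3,0,0,0,0,0],[25,0.38,0,0,0,0,0],[25,0.46,0,0,0,0,0],[25,0.5,0,0,0,0,0],[25,0.5,0,0,0,0,0],[25,0.5,0,0,0,0,0]]'
```

```text
time_s: 28.68
tcp_pos: [615.5, 224.4, 74.4]
tool_rot: [0.701, 0.082, 0.703, -0.083]
contact_force: [2.1, -0.0, 0.3]
gripper_width: 35.5
time_s: 29.35
tcp_pos: [616.2, 224.6, 60.1]
tool_rot: [0.702, 0.083, 0.702, -0.083]
contact_force: [-0.1, -0.5, -0.8]
gripper_width: 35.5
```

Base is 4 mm below the nest top with no contact; continue down.

```bash
python3 -m crank '[[25,0.08,0,0,0,0,0],[25,0.16,0,0,0,0,0],[25,0.24,0,0,0,0,0],[25,0.32,0,0,0,0,0],[25,0.4,0,0,0,0,0],[25,0.45,0,0,0,0,0],[25,0.48,0,0,0,0,0],[25,0.5,0,0,0,0,0]]'
```

```text
time_s: 30.02
tcp_pos: [616.2, 224.5, 46.0]
tool_rot: [0.702, 0.083, 0.702, -0.083]
contact_force: [-8.2, -3.0, 25.4]
gripper_width: 35.0
```

```bash
python3 -m crank '[[25,-0.03,0,0,0,0,0],[25,-0.03,0,0,0,0,0]]' 8;  python3 -m crank '[[56,0,0,0,0,0,0],[56,0,0,0,0,0,0],[56,0,0,0,0,0,0],[56,0,0,0,0,0,0],[56,0,0,0,0,0,0]]'; python3 -m crank '[[56,-0.5,0,0,0,0,0],[56,-1.5,0,0,0,0,0],[70,-2.5,0,0,0,0,0],[91,-3.5,-0.5,0,0,0,0],[91,-4,-1.2,0,0,0,0],[91,-4,-2,0,0,0,0],[91,-4,-3,0,0,0,0],[91,-4,-4,0,0,0,0]]'; python3 -m crank '[[60,0,0,0,0,0,0],[60,0,0,0,0,0,0],[60,0,0,0,0,0,0],[60,0,0,0,0,0,0]]'
python3 look.py w9 bottle_round bottle_square nest_round nest_square grip pointer_tip
python3 - <<'E'
from h import *
np.set_printoptions(precision=1,suppress=True)
c=cam("wrist");m=np.load('pics/w9.npy')
for n,x in [("round base",(616.2,224.6,20)),("round top",(616.2,224.6,104)),("sq base",(600,156.4,20)),("sq top",(600,156.4,104))]: print(n,proj(c,x))
cs=cam("scene"); s=capture("scene")
for q in ["bottle_round","bottle_square"]: print(q,[(x["at"],x["conf"],x) and (np.round(x["at"],1),round(x["conf"],2)) for x in pinpoint(q,"scene")[:2]],[np.round(x["extent"],1) for x in masks_of(q,"scene")[:2]])
for x in [(616.2,224.6,20),(616.2,224.6,104),(600,156.4,20),(600,156.4,104)]: print(proj(cs,x))
a=cv2.resize(m[0:230,150:380],(400,400)); b=cv2.resize(s[130:230,240:340],(400,400),interpolation=cv2.INTER_CUBIC)
cv2.imwrite('pics/c9.png',cv2.cvtColor(np.hstack([a,b]),cv2.COLOR_RGB2BGR))
plan((600,156,200),76.6)
E
```

```text
time_s: 30.18
tcp_pos: [616.4, 224.6, 46.1]
tool_rot: [0.702, 0.083, 0.702, -0.083]
contact_force: [-0.3, -0.9, -1.3]
gripper_width: 35.5
time_s: 30.6
tcp_pos: [616.2, 224.5, 45.8]
tool_rot: [0.702, 0.083, 0.702, -0.083]
contact_force: [0.4, 0.6, 0.1]
gripper_width: 55.8
time_s: 31.27
tcp_pos: [588.1, 107.0, 166.4]
tool_rot: [0.703, 0.082, 0.702, -0.082]
contact_force: [0.3, -0.1, 0.2]
gripper_width: 90.6
time_s: 31.6
tcp_pos: [588.6, 108.6, 165.9]
tool_rot: [0.702, 0.082, 0.702, -0.082]
contact_force: [0.3, 0.8, -0.6]
gripper_width: 67.3
bottle_round [(array([260.1,  53.9]), 0.73)] [(array([256.4,  43. ,  44.8,  59.6]), 0.57)]
bottle_square [(array([256.3, 130.9]), 0.69)] [(array([256.6, 136.4,  36.7,  39.8]), 0.87)]
nest_round [] [(array([256.1,  45.9,  81.2,  88.4]), 0.91), (array([169.9, 221.1,  82.1,  55.7]), 0.52)]
nest_square [] [(array([256.5, 130.2,  75.7,  73.1]), 0.94)]
grip [(array([157.5, 223.4]), 0.94)] [(array([169.8, 221. ,  79.8,  56.6]), 0.69)]
pointer_tip [(array([206., 227.]), 0.76)] [(array([167.4, 222.6,  78.5,  63.1]), 0.59)]
[604.6 175.6 337.2] 32.25
round base [255.9  50.3]
round top [255.8  28.2]
sq base [255.9 128.6]
sq top [255.9 135.8]
bottle_round [(array([310.5, 201.3]), 0.72)] [array([313.2, 190.7,  14.9,  25. ])]
bottle_square [(array([288.4, 202.4]), 0.65)] [array([286.6, 191.6,  12.1,  23.9]), array([258.2, 175.6,  13.5,  21.6])]
[310.1 202. ]
[312.7 179.9]
[286.7 203.7]
[288.  181.5]
t 32.5 tcp [588.4 107.8 165.9] -> shift [-1.1  1.7  0. ] turn [-15.   0.   0.] len mm 60
```

```bash
python3 - <<'E'
from h import *
m=np.load('pics/w9.npy').astype(int).sum(2)
for a in [(0,60),(105,170)]:
    s=m[a[0]:a[1],225:290]; b=(s<90).astype(np.uint8); n,l,st,ce=cv2.connectedComponentsWithStats(b); i=1+np.argmax(st[1:,4]); print(st[i]+np.array([225,a[0],0,0,0]),ce[i]+[225,a[0]])
plan((486.7,90.9,150),-103.4)
E
```

```text
[242  43  28  12  83] [255.6626506   50.12048193]
[258 132   5   4   5] [260.  133.4]
t 32.5 tcp [588.4 107.8 165.9] -> shift [ 0.531 -1.334 -3.166] turn [15.  0. -0.] len mm 104
```

```bash
python3 -m crank '[[45,0,-0.4,-1,1.1,0,0],[45,0.1,-0.8,-2,2.2,0,0],[45,0.3,-1.1,-2.8,3.3,0,0],[45,0.53,-1.33,-3.17,4.4,0,0],[45,0.53,-1.33,-3.17,5.5,0,0],[45,0.53,-1.33,-3.17,6.6,0,0],[45,0.53,-1.33,-3.17,7.7,0,0],[45,0.53,-1.33,-3.17,8.8,0,0]]'; python3 -m crank '[[45,0,0,0,1.1,0,0],[45,0,0,0,2.2,0,0],[45,0,0,0,3.3,0,0],[45,0,0,0,4.4,0,0],[45,0,0,0,5.5,0,0],[45,0,0,0,6.2,0,0],[45,0,0,0,6.2,0,0],[45,0,0,0,6.2,0,0]]'
python3 look.py w10 grip pointer_tip index
python3 - <<'E'
from h import *
np.set_printoptions(precision=1,suppress=True)
import pickle
c,r=pickle.load(open('pics/w10.pkl','rb'))
M=yawz();p=np.array(observe()["tcp_pos"])
for q,z in [("grip",45),("pointer_tip",47),("index",8)]:
    for at,cf in r[q][:1]: w=onz(c,at,z); print(q,w,M.T@(w-p))
w=np.array([486.7,90.9,45])
for X in [(-45,-30,97),(4,-30,47)]:
    a=np.radians(-13.4); print(proj(c,np.array([600,156.4,0])+[np.cos(a)*(X[0]-50)-np.sin(a)*(X[1]-60),np.sin(a)*(X[0]-50)+np.cos(a)*(X[1]-60),X[2]]))
plan((486.7,90.9,62),-103.4)
E
```

```text
time_s: 33.17
tcp_pos: [486.6, 91.1, 150.1]
tool_rot: [0.591, 0.388, 0.591, -0.388]
contact_force: [-1.1, 0.9, -0.2]
gripper_width: 45.1
time_s: 33.83
tcp_pos: [486.7, 91.1, 150.1]
tool_rot: [0.439, 0.554, 0.439, -0.554]
contact_force: [0.7, -0.3, -0.9]
gripper_width: 45.3
grip [(array([255.4, 192.2]), 0.77)] [(array([240.6, 180.7,  52.3,  89.8]), 0.62)]
pointer_tip [(array([257. , 134.5]), 0.61)] [(array([238.9, 181.4,  50.6,  95.1]), 0.79)]
index [(array([315.8, 114.9]), 0.85)] [(array([317.1, 114.1,  25.8,  26.6]), 0.81)]
[554.6  73.8 321.4] 34.1833
grip [484.8  90.8  45. ] [105.   -1.7   0.7]
pointer_tip [533.7  77.9  47. ] [103.   48.8   1.9]
index [535.7  20.3   8. ] [142.   64.2  57.5]
[254.6 207.8]
[254.9 134.1]
t 34.18 tcp [486.6  91.1 150. ] -> shift [2.9 0.  0. ] turn [ 0. -0. -0.] len mm 88
```

```bash
python3 -m crank '[[45,0.5,0,0,0,0,0],[45,1.4,0,0,0,0,0],[45,2.2,0,0,0,0,0],[45,2.8,0,0,0,0,0],[45,2.93,0,0,0,0,0],[45,2.93,0,0,0,0,0]]' 50; python3 -m crank '[[8,0,0,0,0,0,0],[8,0,0,0,0,0,0],[8,0,0,0,0,0,0],[8,0,0,0,0,0,0],[8,0,0,0,0,0,0],[8,0,0,0,0,0,0],[8,0,0,0,0,0,0],[8,0,0,0,0,0,0]]' 50
```

```text
time_s: 34.68
tcp_pos: [485.9, 91.0, 61.3]
tool_rot: [-0.438, -0.554, -0.439, 0.556]
contact_force: [0.4, -0.6, -0.0]
gripper_width: 45.4
time_s: 35.35
tcp_pos: [487.1, 91.4, 62.7]
tool_rot: [0.438, 0.556, 0.438, -0.555]
contact_force: [-0.7, 3.7, 8.5]
gripper_width: 13.5
```

```bash
python3 -m crank '[[8,0,0,0.15,0,0,0],[8,0,0,0.4,0,0,0],[8,0,0,0.7,0,0,0],[8,0,0,1,0,0,0],[8,0,0,1.3,0,0,0],[8,0,0,1.6,0,0,0],[8,0,0,1.75,0,0,0],[8,0,0,1.75,0,0,0]]' 60;  python3 -m crank '[[8,0,0,0,0,0,0],[8,0,0,0,0,0,0],[8,0,0,0,0,0,0]]'
python3 look.py w11 grip pointer_tip index
python3 - <<'E'
from h import *
np.set_printoptions(precision=1,suppress=True)
import pickle
c,r=pickle.load(open('pics/w11.pkl','rb'))
M=yawz();p=np.array(observe()["tcp_pos"]);print(p)
a=np.radians(-13.4); Q=np.array([[np.cos(a),-np.sin(a),0],[np.sin(a),np.cos(a),0],[0,0,1]])
O=np.array([600,156.4,0])-Q@np.array([50,60,0])
print("tcp reader",Q.T@(p-O))
for q,z in [("grip",45),("pointer_tip",47),("index",8)]:
    for at,cf in r[q][:1]: w=onz(c,at,z); print(q,w,M.T@(w-p),"reader",Q.T@(w-O))
m=np.load('pics/w11.npy'); s=cv2.resize(m[80:230,190:390],(800,600),interpolation=cv2.INTER_CUBIC)
cv2.imwrite('pics/c11.png',cv2.cvtColor(cv2.convertScaleAbs(s,alpha=1.4),cv2.COLOR_RGB2BGR))
E
```

```text
time_s: 36.02
tcp_pos: [474.5, 39.7, 62.7]
tool_rot: [0.438, 0.556, 0.438, -0.555]
contact_force: [-2.8, 7.4, 9.3]
gripper_width: 13.6
time_s: 36.27
tcp_pos: [474.7, 40.4, 62.7]
tool_rot: [0.438, 0.556, 0.438, -0.555]
contact_force: [-1.1, 7.8, 9.5]
gripper_width: 14.0
grip [(array([254.4, 226. ]), 0.66)] [(array([213.9, 220.6, 119.1, 143.6]), 0.77)]
pointer_tip [(array([256.2, 145.9]), 0.74)] [(array([212.1, 221.2, 120.4, 147.2]), 0.59), (array([ 46.6,  61.3,  93.2, 120.5]), 0.4)]
index [(array([259.3, 110.6]), 0.8)] [(array([263.8, 114.3,  34. ,  35.6]), 0.84)]
[542.4  22.8 234. ] 36.6167
[474.7  40.5  62.7]
tcp reader [-45.  -81.8  62.7]
grip [474.   40.4  45. ] [17.7 -0.7  0.2] reader [-45.7 -82.   45. ]
pointer_tip [522.1  27.8  47. ] [15.7 49.1  1.3] reader [  4.  -83.2  47. ]
index [540.6  21.2   8. ] [54.7 68.5  3.5] reader [ 23.5 -85.3   8. ]
```

View pics/c11.png

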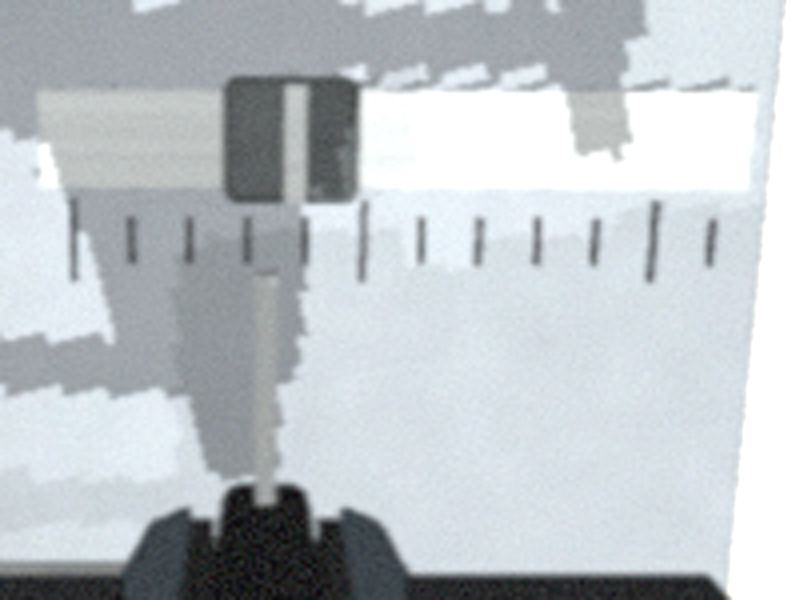

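```bash
python3 -m crank '[[8,0,0,0.07,0,0,0],[8,0,0,0.145,0,0,0],[8,0,0,0.145,0,0,0],[8,0,0,0.145,0,0,0],[8,0,0,0.145,0,0,0]]'
cat > prof.py <<'E'
from h import *
np.set_printoptions(precision=1,suppress=True,linewidth=200)
m=capture("wrist").astype(float).mean(2)
print("cols 240-278"); 
for a,b in [(104,112),(112,120),(120,127),(152,165),(165,178),(180,195)]: print(a,m[a:b,240:279].mean(0).round().astype(int))
print(observe()["tcp_pos"],observe()["contact_force"],observe()["gripper_width"],observe()["time_s"])
E
python3 prof.py
```

```text
time_s: 37.03
tcp_pos: [473.7, 36.2, 62.7]
tool_rot: [0.438, 0.556, 0.438, -0.555]
contact_force: [-1.8, 6.9, 11.0]
gripper_width: 13.9
cols 240-278
104 [ 65  66  67  68  70  69  69  70  70  71  68  69  82 118 137 141 140 137 120  88  67  63  63  64  62  65  63  63  66  63  60  58  85 141 176 184 185 184 184]
112 [ 66  63  67  68  69  67  68  67  68  67  68  68  81 115 135 138 139 136 117  87  66  62  62  61  63  62  60  61  63  62  60  58  93 150 178 182 182 181 182]
120 [ 69  65  68  67  69  68  68  69  70  68  70  67  80 114 135 137 137 135 116  87  65  60  63  63  63  64  63  64  64  63  62  63  97 151 178 181 183 182 183]
152 [109 108 108 108 108 109 108 109 109 109 109 110 110 112 116 119 118 118 118 114 110 110 109 110 114 127 144 157 161 162 162 163 162 163 163 163 163 162 163]
165 [109 107 107 108 108 108 109 108 108 109 108 108 109 111 116 118 118 118 118 120 122 124 131 136 146 153 158 160 161 162 162 162 162 161 162 161 162 161 162]
180 [111 107 107 107 107 107 106 107 106 106 107 107 109 111 116 117 118 117 119 130 145 156 158 158 158 159 159 160 161 159 161 161 161 161 160 160 160 160 159]
[473.7  36.3  62.7] [-2.1  7.5 10.9] 13.823835424699205 37.0833
```

```bash
python3 -m crank '[[8,0,0,-0.01,0,0,0],[8,0,0,-0.01,0,0,0],[8,0,0,-0.01,0,0,0],[8,0,0,-0.01,0,0,0]]'; python3 prof.py
python3 - <<'E'
from h import *
cs={n:cam(n) for n in ("scene","top")}
for n in cs:
    capture(n)
    for q,X in [("bottle_round",(616.2,224.6)),("bottle_square",(600,156.4)),("jar",None),("beaker",None),("dropper",None)]:
        print(n,q,[(np.round(x["extent"]),round(x["conf"],2)) for x in masks_of(q,n)[:2]],[(np.round(x["at"],1),round(x["conf"],2)) for x in pinpoint(q,n)[:2]], [proj(cs[n],(*X,z)).round(1) for z in (20,104)] if X else '')
E
```

```text
time_s: 37.42
tcp_pos: [473.7, 36.6, 62.7]
tool_rot: [0.438, 0.556, 0.438, -0.555]
contact_force: [-0.9, 7.9, 10.6]
gripper_width: 13.6
cols 240-278
104 [ 77  63  68  69  69  70  69  69  69  69  70  68  70  90 120 139 140 141 136 113  80  65  63  65  62  64  64  65  63  64  64  60  64 104 155 181 185 183 184]
112 [ 80  64  65  68  67  66  68  68  68  68  67  68  69  87 119 136 139 139 133 107  72  61  62  61  62  62  62  62  61  63  59  58  75 123 164 180 182 182 182]
120 [ 80  64  66  68  68  69  69  70  66  68  68  68  68  87 119 133 137 137 132 105  71  61  62  62  63  63  63  62  64  64  62  60  74 125 164 179 181 183 181]
152 [109 108 108 108 108 109 108 109 109 110 109 109 110 112 116 118 118 118 117 113 110 109 110 111 116 131 147 159 162 162 162 162 162 162 163 163 163 162 162]
165 [108 108 108 108 107 107 108 108 108 107 109 109 108 111 115 117 118 118 118 118 120 122 125 134 141 150 156 158 161 162 161 162 162 161 161 163 161 161 161]
180 [116 109 107 106 107 107 107 107 106 107 108 107 107 110 115 119 117 118 118 130 147 156 157 158 158 159 160 159 161 161 161 160 161 160 
[... 622 characters left out ...]
0.67)] [(array([ 99.9, 281.9]), 0.86)] 
scene dropper [(array([131., 179.,  10.,  21.]), 0.59)] [(array([132.4, 188.9]), 0.43)] 
top bottle_round [(array([209., 171.,  14.,  14.]), 0.66)] [(array([208.5, 172.5]), 0.6)] [array([209.9, 172.1]), array([208. , 167.6])]
top bottle_square [(array([228., 176.,  11.,  15.]), 0.46)] [(array([228.5, 176.9]), 0.41)] [array([229. , 176.9]), array([228. , 172.7])]
top jar [(array([313., 140.,  13.,  16.]), 0.74), (array([210., 170.,  13.,  13.]), 0.52)] [(array([309.8, 141.8]), 0.67)] 
top beaker [(array([378., 150.,  23.,  23.]), 0.67)] [(array([375.8, 152.6]), 0.67)] 
top dropper [(array([353., 258.,   7.,   9.]), 0.62)] [(array([348.9, 258. ]), 0.62)]
```

```bash
python3 -c "
from bench import *
print(close_job())"
```

```text
the job is handed in; nothing more can be done
None
```

The job is done and handed in at about 38 s of the 70 s. Both bottles are in their nests and released. The arm still holds the shutter rod with the pointer at the index blade.

- **Square bottle:** it went down freely, with the base computed at about 20 mm, which is the pocket floor. A later wrist picture shows it upright in the pocket.
- **Round bottle:** it met the floor at full depth. The push peaked at about 25 N for a moment, under the 40 N limit, and I relaxed it before letting go. I checked its seating afterwards only by numbers, because I had used up my picture views. The scene and top detections match the expected base and cap positions to within a few pixels.
- **Shutter rod:** it is pulled about 56 mm and held with the grip set to 60 N. In the last wrist picture the pointer and blade centre lines differ by about 0.25 px, roughly 0.15 mm. The spring pull read 7–8 N, close to the expected 7 N.
- **Bystanders:** the beaker, jar and dropper bottle were detected within a few pixels of where they started.

Two checks disagreed along the way:

- **Camera calibration:** the reported wrist-camera mount shifted by about 1 mm between calls. For the final placing I relied on what the pictures and the first fit showed relative to each other.
- **Pull distance:** the point detector put the remaining pull at about 2 mm, but the picture edges gave 4.3 mm. I used the edges, and the final edge check confirmed them.

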